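Strip seized dowels from a checking jig and shut its gate

TASK

The locating dowels still standing in the checking jig have seized: ease each one out by its wing head, twisting it back and forth while drawing it up, because a straight pull lifts the loose plate off its seat, and that must not happen. Put every dowel in the red tray, and once the bores are clear push the swing gate shut over them until it snaps into its catch. Leave the measuring things lying about where they are.

Things in the scene. Friction and masses are not known exactly. Their poses are not given: they have to be found in the camera images.
- dowel_0_mid (a point): Middle of a steel locating dowel 51 mm long, 80 g (up to three alike, absent ones read None), upright in its bore at the start. Its z axis points to the head, its x along the wing's width. This point is on the axis, 26 mm above the foot, 3 mm below the collar's upper face, 25 mm below the wing's top, and 2 mm above the plate at the start.
- dowel_0: The same dowel, axes as above; origin at the centre of its foot. From the foot up: round shank 16 mm dia and 24 mm long; dark collar 28 mm dia, 5 mm thick; flat wing head 30 mm wide (x), 10 mm thick (y), 22 mm tall.
- bore_0 (a point): Mouth of the 17.5 mm bore that dowel_0 starts in, level with the plate's top; z up. Dry friction (20 to 30 N, also against turning) grips the shank over the first 18 mm of draw; turning the dowel as it is drawn, about 1.4 rad for every 3 mm, takes most of the pull away.
- dowel_1_mid (a point): Middle of a steel locating dowel 51 mm long, 80 g (up to three alike, absent ones read None), upright in its bore at the start. Its z axis points to the head, its x along the wing's width. This point is on the axis, 26 mm above the foot, 3 mm below the collar's upper face, 25 mm below the wing's top, and 2 mm above the plate at the start.
- dowel_1: The same dowel, axes as above; origin at the centre of its foot. From the foot up: round shank 16 mm dia and 24 mm long; dark collar 28 mm dia, 5 mm thick; flat wing head 30 mm wide (x), 10 mm thick (y), 22 mm tall.
- bore_1 (a point): Mouth of the 17.5 mm bore that dowel_1 starts in, level with the plate's top; z up. Dry friction (20 to 30 N, also against turning) grips the shank over the first 18 mm of draw; turning the dowel as it is drawn, about 1.4 rad for every 3 mm, takes most of the pull away.
- dowel_2_mid (a point): Middle of a steel locating dowel 51 mm long, 80 g (up to three alike, absent ones read None), upright in its bore at the start. Its z axis points to the head, its x along the wing's width. This point is on the axis, 26 mm above the foot, 3 mm below the collar's upper face, 25 mm below the wing's top, and 2 mm above the plate at the start.
- dowel_2: The same dowel, axes as above; origin at the centre of its foot. From the foot up: round shank 16 mm dia and 24 mm long; dark collar 28 mm dia, 5 mm thick; flat wing head 30 mm wide (x), 10 mm thick (y), 22 mm tall.
- bore_2 (a point): Mouth of the 17.5 mm bore that dowel_2 starts in, level with the plate's top; z up. Dry friction (20 to 30 N, also against turning) grips the shank over the first 18 mm of draw; turning the dowel as it is drawn, about 1.4 rad for every 3 mm, takes most of the pull away.
- plate (a joint): Height of the steel bore plate (150 x 142 x 30 mm, about 1.2 kg, its top 46 mm above the bench) over its seat on the jig base, in m: 0 seated. It is not screwed down, only located sideways by pins: a pull of more than about 13 N on it lifts it.
- gate (a joint): Angle of the jig's aluminium swing gate in rad: 0 shut against its stop, 1.85 wide open; it stays where it is left until the sprung catch takes it. The catch's plunger rubs at about 0.09 rad, the gate snaps past it below about 0.05 rad (some 5 N at the free end) and is then held.
- gate_hinge (a point): Upright hinge axis of the gate, at the gate's mid-height (65 mm above the bench). The gate is a bar on edge, 10 mm thick, 30 mm tall (50 to 80 mm above the bench), reaching 162 mm out from this axis. Seen from above it turns anticlockwise to shut, sweeping over the plate and its bores, so a dowel left in blocks it.
- gate_push (a point): Point on the gate's middle plane, mid-height, 125 mm out from the hinge axis: a good place to push, on the face away from the bores.
- tray: Shallow open red sheet tray, 88 (its x) x 130 (its y) x 28 mm tall, walls 2 mm, floor 2 mm thick, loose on the bench (0.4 kg); origin at the centre of its underside.
- height_block: Bystander: the free-standing ground steel setting block (12 x 36 mm, 78 mm tall); origin at the centre of its underside.
- slip_block: Bystander: the small flat steel slip gauge block (20 x 35 x 10 mm); origin at the centre of its underside.
- mike: Bystander: the outside micrometer lying on the bench (44 x 132 x 16 mm); origin at the centre of its underside.

How it is judged:
On the way, in this order (a step that is already met when the one before it is completed fails the run):
1. every dowel present is drawn clear of its bore (distance between dowel_0_mid and bore_0 above 0.05 m and distance between dowel_1_mid and bore_1 above 0.05 m and distance between dowel_2_mid and bore_2 above 0.05 m), for 0.2 s.
2. the gate is shut in its catch (value of joint gate below 0.035 rad), for 0.2 s.
At the end, for the whole second after the job is handed in: Every dowel present rests inside the tray (its middle within the tray's walls and less than 45 mm above the tray's underside, at rest), the tray stands flat on the bench, the gate is shut in its catch (below 0.035 rad) and the bore plate lies on its seat (within 3 mm) (x of dowel_0_mid in the frame of tray between -0.044 and 0.044 m and y of dowel_0_mid in the frame of tray between -0.065 and 0.065 m and z of dowel_0_mid in the frame of tray between 0 and 0.045 m and linear speed of each of dowel_0, dowel_1, dowel_2 below 0.03 m/s and x of dowel_1_mid in the frame of tray between -0.044 and 0.044 m and y of dowel_1_mid in the frame of tray between -0.065 and 0.065 m and z of dowel_1_mid in the frame of tray between 0 and 0.045 m and x of dowel_2_mid in the frame of tray between -0.044 and 0.044 m and y of dowel_2_mid in the frame of tray between -0.065 and 0.065 m and z of dowel_2_mid in the frame of tray between 0 and 0.045 m and angle between tray's own z axis and vertical below 0.1 rad and height (world z) of tray below 0.01 m and value of joint gate below 0.035 rad and value of joint plate below 0.003 m); the robot touches nothing.
It fails at once if the bore plate is lifted more than 6 mm off its seat (value of joint plate above 0.006 m).
It fails at once if the free-standing ground steel setting block (12 x 36 mm, 78 mm tall) is pushed more than 30 mm or knocked over (distance of height_block from where it was at the start of the episode above 0.03 m or angle between height_block's own z axis and vertical above 0.5 rad).
It fails at once if the small flat steel slip gauge block (20 x 35 x 10 mm) is pushed more than 30 mm or knocked over (distance of slip_block from where it was at the start of the episode above 0.03 m or angle between slip_block's own z axis and vertical above 0.5 rad).
It fails at once if the outside micrometer lying on the bench (44 x 132 x 16 mm) is pushed more than 30 mm or knocked over (distance of mike from where it was at the start of the episode above 0.03 m or angle between mike's own z axis and vertical above 0.5 rad).
Of dowel_0, dowel_1, dowel_2 only 2 to 3 are there at a start; the rules pass over those that are not, and their reading is None.
At some moment in a run one of tray may be knocked a few centimetres aside while the robot is not near it.
Once in a run the grip may slacken for a moment while it holds something.
It also fails if it takes over 210 s, if anything falls off the work surface, if the arm or the gripper's body presses on something with over 40 N, if the wrist force passes 120 N, or if a joint passes its speed limit or range.

ROBOT

A 7-joint arm with a two-finger parallel gripper is mounted at the origin on a cart in front of the work surface, level with it; the furniture and walls round the work are solid. World frame = base frame: x ahead of the robot, y to its left, z up, the work surface at z = 0. Lengths are in m, angles in rad, forces in N, time in s.
With the tool pointing down it reaches from about 0.425 to 0.875 m from the base axis. Payload 4.7 kg.
Tool frame: the origin (TCP) lies midway between the tips of the shut fingers; the grasp point (between the pads) lies grasp_offset behind it (grasp_offset is the distance from the TCP to the grasp point, in m); z points along the fingers, y is the line along which they close (so a half turn about z gives the same grasp; the last joint's range is limited). The gripper opens to 85 mm and grips with 20 to 120 N. Pads are 22 mm wide; open, the fingers measure 114 mm over their backs; the gripper's body (76 mm by 85 mm) begins 54 mm behind the grasp point. The pads swing forward as they close: fully open they stand 13 mm farther back than shut.
Start: joints at [1.128, 0.321, -0.07, 1.45, 0.023, 1.371, -0.057], TCP at [0.287, -0.583, 0.21] pointing down, gripper open.
Joint ranges: [-2.86, 2.86], [-0.3, 2.09], [-1.38, 1.24], [0.06, 2.45], [-1.56, 4.7], [0.09, 2.05], [-2.69, 2.69]. Speed limits (rad/s): [2.57, 2.57, 3.14, 3.14, 3.14, 3.14, 3.14].

INTERFACE

Orientations are given as a rotation vector (axis times angle).
In Python, from station import * gives the robot as it stands.
- The arm moves only by the tool carry_out, never from a script. Its argument "moves" is a list of rows, each a list of 3 entries, a list of its own where there are three numbers: the finger opening in mm, from 0 to 85.4, then the shift along the tool's x, y, z in mm, then the turn about the tool's z in rad. In form: [[gripper, [dx, dy, dz], twist], ...]. A call has 1 to 5 rows; each row is the pose to reach, as a shift and turn from the pose commanded when the call began, along the tool's axes at that moment; what a row does not reach only later rows make up. A row lasts 1/12 s, in which the tool goes at most 41.7 mm and 7.16 degrees, less where a joint would pass 70% of its speed; a pose out of reach is approached as far as the arm can. A call with a gripper value outside its range is refused whole. The fingers move at their own pace and stop on an object; "squeeze" is the grip in N (left out, the last holds). Time passes only in rows, so rows that repeat a pose let the fingers close. It gives the time, the measured TCP pose, the force, the opening and the grip force at its end, in the units of the state.
- sense(): the state, without advancing time (a new reading comes with each control period).
- get_image(name): name is "scene" or "top" or "wrist"; returns a dict with "image" (400x640x3 uint8, red, green, blue), "fx", "fy", "cx", "cy" (pixels), "view" (4x4, takes a point from world to camera coordinates); the wrist camera has in their place "mount" (4x4, takes a point from camera to tool coordinates, whose origin is the TCP and whose axes are the flange's). Camera axes: x right, y down, z forward; pixel columns grow to the right and rows downward; lengths in m; the calibration is good to about 2 mm. A picture is of the moment at which its call begins: read the wrist's pose just before it. There is no depth.
- close_job(): hands the job in; it is judged then, once.
Trained networks look in a picture, given as the dict that the camera call returned (one of the last four; its "shot" number tells which), for a name from the list of things; names that differ only in an ending like _2 or _b are one class to them, and where a whole thing is asked for, a point or a joint stands for the part that bears it (a point fixed in the world has none). Each returns a list of dicts, best first, with "conf" (0 to 1); they miss things now and then, are a little off and sometimes report something else, mostly with a low value. They report only what shows in the picture. A call takes as long as a camera call.
- look_for(picture, name): "extent" ([left, top, right, bottom] in pixels, round what is visible of it).
- cut_out(picture, name): "mask" (400x640 bool, what is visible of it) and "extent" ([left, top, right, bottom] in pixels, round what is visible of it).
The state is a dict: "clock": time; "q": joint angles; "joint_vel": joint speeds; "joint_torque": joint torques, N m; "ee_pos": TCP position; "eef_rot": TCP orientation; "ft_force": force on the tool from outside, world axes, zero at the start; "moment": the same for the moment, N m; "width": finger opening in m; "finger_force": force on a finger pad.
Only numpy, scipy, OpenCV 4.12 (cv2) and the standard library are available. Lean on these libraries where they do the work, as an engineer would, in place of code of your own. Each camera call takes 0.05 s, during which the arm holds its last target. There are 200 camera calls.

## Working session

There is one attempt and no reset: what is moved stays moved. The work goes in short steps, Python scripts to look and compute and a tool call to move; the robot and the scene stay as the last step left them, time stands still between calls to the robot, and variables do not carry over. Pictures are saved under pics/ and viewed, at most 14 in all, crops included, and the job is handed in when it is done.

Besides the shell and the picture viewer there is one more tool, called after "Call:" as name(argument=value, ...) on one line, values as JSON. carry_out: Moves the arm, as the interface text tells. Its arguments: {"type":"object","properties":{"moves":{"type":"array","items":{"type":"array"}},"squeeze":{"type":"number"}},"required":["moves"]}

```bash
mkdir -p pics; ls
cat > h.py <<'E'
from station import *
import numpy as np, cv2
from scipy.spatial.transform import Rotation as R
def save(p,n): cv2.imwrite('pics/'+n,cv2.cvtColor(np.asarray(p['image']),cv2.COLOR_RGB2BGR))
def ray(p,u,v,z,s=None):
    d=np.array([(u-p['cx'])/p['fx'],(v-p['cy'])/p['fy'],1.])
    if 'view' in p: T=np.linalg.inv(np.array(p['view']))
    else:
        W=np.eye(4);W[:3,:3]=R.from_rotvec(s['eef_rot']).as_matrix();W[:3,3]=s['ee_pos'];T=W@np.array(p['mount'])
    o=T[:3,3];d=T[:3,:3]@d
    return o+d*(z-o[2])/d[2]
E
python3 - <<'E'
from h import *
s=sense();print({k:np.round(v,3) for k,v in s.items()})
for n in ['top','scene']:
    p=get_image(n);save(p,n+'0.png')
    print(n,p['fx'],np.round(np.linalg.inv(np.array(p['view'])),3).tolist())
    for t in ['dowel_0','plate','gate','tray','height_block','slip_block','mike']:
        for r in look_for(p,t)[:4]:
            e=r['extent'];c=ray(p,(e[0]+e[2])/2,(e[1]+e[3])/2,0.05 if t in('dowel_0','plate','gate') else 0.01)
            print(n,t,round(r['conf'],2),np.round(e),np.round(c,3))
E
```

```text
pics
{'clock': np.float64(0.0), 'q': array([ 1.128,  0.322, -0.07 ,  1.452,  0.023,  1.371, -0.057]), 'joint_vel': array([-0.   , -0.001,  0.001,  0.002, -0.   ,  0.001,  0.   ]), 'joint_torque': array([-1.0000e-03, -4.9358e+01, -3.8300e-01, -3.1433e+01,  1.3000e-02,
        1.1000e-02,  0.0000e+00]), 'ee_pos': array([ 0.286, -0.583,  0.209]), 'eef_rot': array([-3.058e+00, -7.110e-01,  1.000e-03]), 'ft_force': array([0.274, 0.298, 0.069]), 'moment': array([ 0.034, -0.038,  0.008]), 'finger_force': np.float64(0.0), 'width': np.float64(0.085)}
top 365.34025294114497 [[0.027, -0.994, 0.102, 0.465], [-0.999, -0.029, -0.016, -0.06], [0.019, -0.102, -0.995, 0.959], [0.0, 0.0, 0.0, 1.0]]
top dowel_0 0.64 [216. 219. 229. 230.] [0.476 0.168 0.05 ]
top dowel_0 0.57 [232. 180. 244. 190.] [0.575 0.134 0.05 ]
top dowel_0 0.56 [187. 176. 198. 239.] [0.516 0.245 0.05 ]
top plate 0.84 [196. 176. 260. 239.] [0.518 0.156 0.05 ]
top plate 0.23 [256. 139. 306. 162.] [0.667 0.032 0.05 ]
top gate 0.58 [196. 178. 258. 242.] [0.511 0.159 0.05 ]
top gate 0.56 [187. 172. 197. 240.] [0.519 0.246 0.05 ]
top tray 0.67 [327. 210. 379. 251.] [ 0.469 -0.158  0.01 ]
top tray 0.45 [233. 178. 244. 190.] [0.582 0.143 0.01 ]
top height_block 0.6 [197. 177. 259. 242.] [0.515 0.167 0.01 ]
top height_block 0.56 [432. 234. 451. 242.] [ 0.457 -0.388  0.01 ]
top height_block 0.46 [187. 173. 199. 238.] [0.522 0.257 0.01 ]
top mike 0.88 [258. 140. 303. 161.] [0.675 0.037 0.01 ]
top mike 0.46 [327. 210. 382. 250.] [ 0.471 -0.162  0.01 ]
scene 461.2560871389822 [[0.607, -0.58, 0.543, -0.181], [-0.795, -0.446, 0.412, -0.652], [0.003, -0.681, -0.732, 1.123], [0.0, 0.0, 0.0, 1.0]]
scene tray 0.87 [293. 229. 344. 273.] [ 0.477 -0.157  0.01 ]
scene height_block 0.59 [369. 280. 387. 303.] [ 0.468 -0.372  0.01 ]
```

Run:
```python
import cv2
a=cv2.imread('pics/top0.png');b=cv2.imread('pics/scene0.png')
cv2.imwrite('pics/c1.png',cv2.resize(a[120:270,160:470],(800,387),interpolation=3))
cv2.imwrite('pics/c2.png',cv2.resize(b[60:330,100:460],(800,600),interpolation=3))
```

```text
(no output)
```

View pics/c1.png

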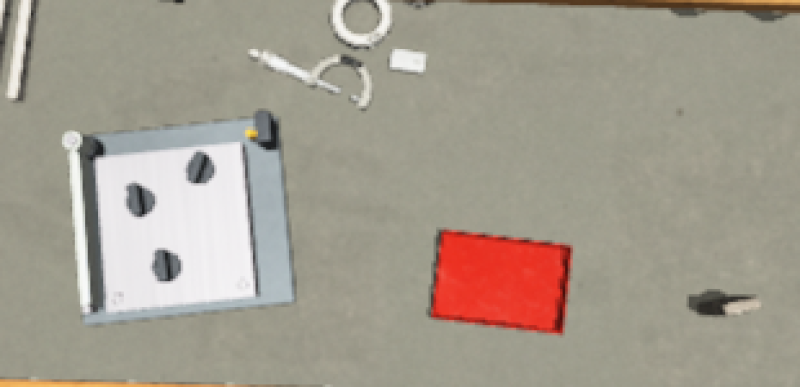

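View pics/c2.png

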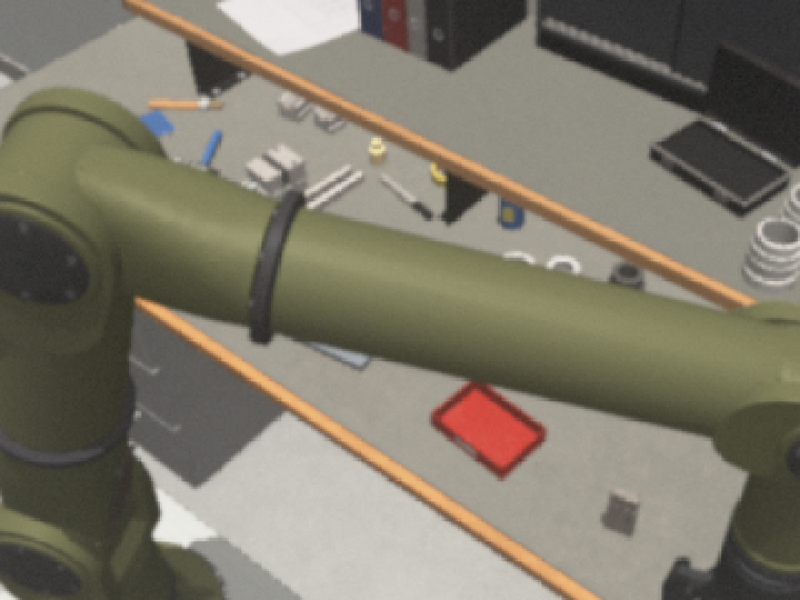

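Run:
```python
from h import *
import station
print([n for n in dir(station) if not n.startswith('_')])
try: print('go',grasp_offset)
except Exception as e: print(e)
s=sense();M=R.from_rotvec(s['eef_rot']).as_matrix();print(np.round(M,3))
p=get_image('wrist');print(p['fx'],np.round(p['mount'],3).tolist())
for w in [(.45,-.2,.33),(.47,.16,.30)]:
  print(np.round(M.T@(np.array(w)-s['ee_pos'])*1000))
p=get_image('top')
for u,v in [(237.5,185),(214,197.5),(224,222.7)]: print(np.round(ray(p,u,v,.073),3))
print(ray(p,188,174,.08),ray(p,193,240,.08))
```

```text
['Unreachable', 'close_job', 'cut_out', 'get_image', 'grasp_offset', 'look_for', 'sense']
go 0.0187
[[ 0.897  0.441  0.   ]
 [ 0.441 -0.897 -0.   ]
 [-0.     0.    -1.   ]]
337.10820084862036 [[0.001, -0.964, -0.267, 0.067], [1.0, 0.001, 0.001, -0.001], [-0.001, -0.267, 0.964, -0.163], [0.0, 0.0, 0.0, 1.0]]
[ 316. -272. -120.]
[ 492. -586.  -90.]
[0.572 0.132 0.073]
[0.54  0.187 0.073]
[0.48  0.159 0.073]
[0.5943388  0.25046857 0.08      ] [0.43671347 0.22853209 0.08      ]
```

Call:
carry_out(moves=[[85,[30,-25,-10],0],[85,[60,-49,-20],0],[85,[90,-74,-30],0],[85,[120,-98,-40],0],[85,[150,-123,-50],0]])

```text
clock: 1.32
ee_pos: [0.3676, -0.4052, 0.2606]
eef_rot: [3.06, 0.711, 0.0]
ft_force: [1.7, 0.7, 0.1]
width: 0.0848
finger_force: 0.0
```

Call:
carry_out(moves=[[85,[30,-25,-10],0],[85,[60,-49,-20],0],[85,[90,-74,-30],0],[85,[120,-98,-40],0],[85,[150,-123,-50],0]])

```text
clock: 1.73
ee_pos: [0.4479, -0.2285, 0.3109]
eef_rot: [3.059, 0.711, 0.001]
ft_force: [1.0, -1.0, -0.4]
width: 0.0848
finger_force: 0.0
```

Call:
carry_out(moves=[[60,[28,-32,9],0],[60,[56,-64,18],0],[60,[84,-96,27],0],[60,[112,-128,36],0],[60,[141,-159,44],0]])

```text
clock: 2.15
ee_pos: [0.5013, -0.0317, 0.2676]
eef_rot: [3.059, 0.711, 0.001]
ft_force: [1.2, -0.7, 0.6]
width: 0.0603
finger_force: 0.0
```

Call:
carry_out(moves=[[60,[28,-32,9],0],[60,[56,-64,18],0],[60,[84,-96,27],0],[60,[112,-128,36],0],[60,[141,-159,44],0]])

```text
clock: 2.57
ee_pos: [0.5555, 0.1649, 0.2252]
eef_rot: [3.06, 0.71, 0.001]
ft_force: [1.1, -0.5, -0.2]
width: 0.0597
finger_force: 0.0
```

Call:
carry_out(moves=[[60,[0,0,0],0],[60,[0,0,0],0]])

```text
clock: 2.73
ee_pos: [0.5544, 0.1665, 0.2244]
eef_rot: [-3.056, -0.72, 0.003]
ft_force: [0.1, 0.0, -0.1]
width: 0.0598
finger_force: 0.0
```

```bash
cat > look.py <<'E'
from h import *
import sys
s=sense();p=get_image('wrist');save(p,sys.argv[1])
print(np.round(s['clock'],2),np.round(s['ee_pos'],4),np.round(R.from_rotvec(s['eef_rot']).as_matrix(),3).tolist(),np.round(s['q'],2))
np.savez('last.npz',pos=s['ee_pos'],rot=s['eef_rot'])
for r in cut_out(p,'dowel_0')[:5]:
    m=np.asarray(r['mask']);v,u=np.nonzero(m);e=r['extent']
    print('dowel',round(r['conf'],2),np.round(e),m.sum(),'c@.06',np.round(ray(p,u.mean(),v.mean(),.06,s),4))
E
python3 look.py w1.png
```

```text
2.73 [0.5544 0.1665 0.2244] [[0.895, 0.447, -0.002], [0.447, -0.895, 0.001], [-0.001, -0.002, -1.0]] [ 0.3   0.23 -0.74  1.59  0.16  1.38 -1.56]
dowel 0.85 [282. 158. 310. 192.] 630 c@.06 [0.5434 0.1929 0.06  ]
dowel 0.71 [234. 112. 404. 280.] 16522 c@.06 [0.53   0.1629 0.06  ]
dowel 0.65 [348. 153. 375. 184.] 641 c@.06 [0.5766 0.1387 0.06  ]
```

View pics/w1.png

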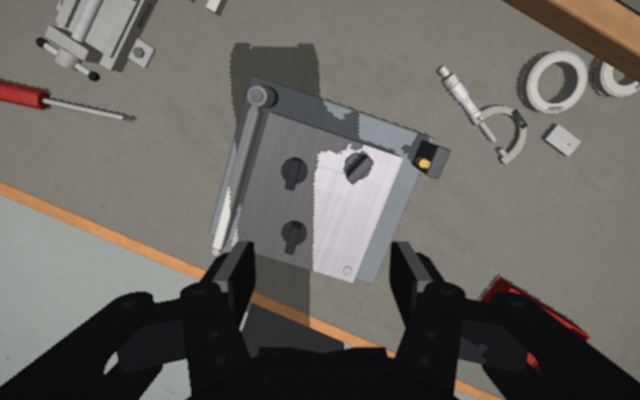

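Run:
```python
import cv2
a=cv2.imread('pics/w1.png')[145:260,265:385]
cv2.imwrite('pics/c3.png',cv2.resize(a,(600,575),interpolation=2))
```

```text
(no output)
```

View pics/c3.png

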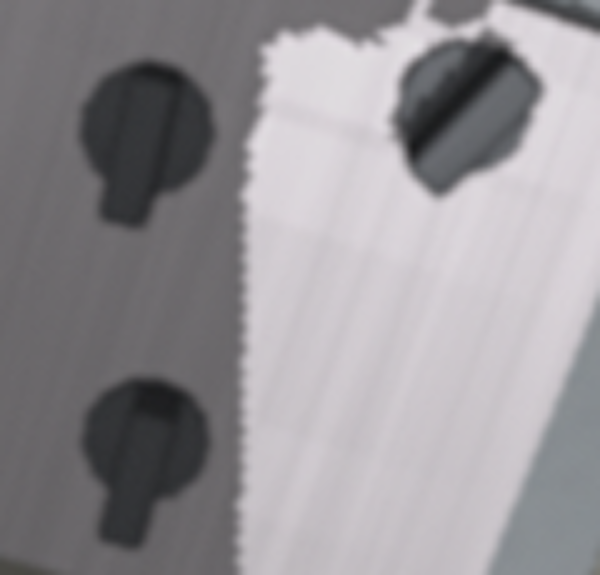

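```bash
cat > dow.py <<'E'
from h import *
d=np.load('last.npz');s=dict(ee_pos=d['pos'],eef_rot=d['rot'])
def solve(p,off,k,items):
    M=R.from_rotvec(s['eef_rot']).as_matrix();ty=np.arctan2(M[1,0],M[0,0])
    f=lambda q,z:ray(p,q[0]/k+off[0],q[1]/k+off[1],z,s)
    for n,(c,a,b) in items.items():
        C=f(c,.051);A=f(a,.073);B=f(b,.073);w=np.arctan2(*(A-B)[[1,0]])
        print(n,np.round(C,4),'wingyaw',round(w,3),'twist',round((ty-w+np.pi/2)%np.pi-np.pi/2,3),'shift mm',np.round(M.T@(C-s['ee_pos'])*1000,1))
E
python3 - <<'E'
from dow import *
p=get_image('wrist')
solve(p,(265,145),5,{'A':((147,127),(156,80),(125,220)),'B':((470,108),(522,75),(425,172)),'C':((146,438),(158,405),(119,544))})
for u,v in [(259,96),(217,250),(430,155)]: print(np.round(ray(p,u,v,.08,s),4))
E
```

```text
A [0.5431 0.1929 0.051 ] wingyaw 0.228 twist 0.235 shift mm [  1.9 -28.3 173.5]
B [0.5759 0.1362 0.051 ] wingyaw -0.298 twist 0.761 shift mm [  5.9  37.1 173.3]
C [0.482  0.1642 0.051 ] wingyaw 0.187 twist 0.276 shift mm [-65.6 -29.9 173.5]
[0.5952 0.2492 0.08  ]
[0.4425 0.2275 0.08  ]
[0.6178 0.0884 0.08  ]
```

Call:
carry_out(moves=[[40,[-16,-8,25],0.1],[40,[-33,-15,50],0.2],[40,[-50,-23,75],0.276],[40,[-65.6,-30,100],0.276],[40,[-65.6,-30,104],0.276]])

```text
clock: 3.3
ee_pos: [0.4776, 0.1577, 0.1173]
eef_rot: [3.125, 0.28, -0.013]
ft_force: [-1.2, 0.3, -0.4]
width: 0.0402
finger_force: 0.0
```

Call:
carry_out(moves=[[40,[0,0,0],0],[40,[0,0,0],0]])

```text
clock: 3.47
ee_pos: [0.4847, 0.1599, 0.1225]
eef_rot: [3.129, 0.28, 0.004]
ft_force: [-0.0, 1.0, 0.5]
width: 0.04
finger_force: 0.0
```

```bash
python3 look.py w2.png
```

```text
3.47 [0.4847 0.1599 0.1225] [[0.984, 0.178, 0.003], [0.178, -0.984, -0.0], [0.003, 0.001, -1.0]] [ 0.31  0.14 -0.72  1.89  0.1   1.15 -1.84]
dowel 0.94 [270.  87. 312. 136.] 1487 c@.06 [0.5425 0.1921 0.06  ]
dowel 0.63 [296. 184. 335. 235.] 1248 c@.06 [0.4818 0.1644 0.06  ]
dowel 0.56 [359.  48. 404. 100.] 1637 c@.06 [0.5755 0.1381 0.06  ]
```

View pics/w2.png

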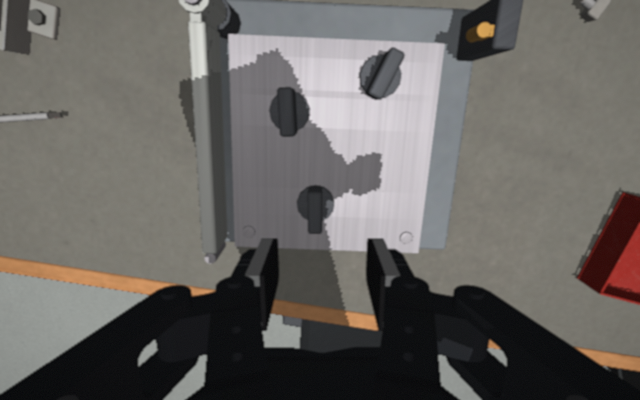

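Run:
```python
import cv2
a=cv2.imread('pics/w2.png')[40:240,260:420]
a=cv2.convertScaleAbs(a,alpha=2.0)
cv2.imwrite('pics/c4.png',cv2.resize(a,(480,600),interpolation=2))
```

```text
(no output)
```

View pics/c4.png

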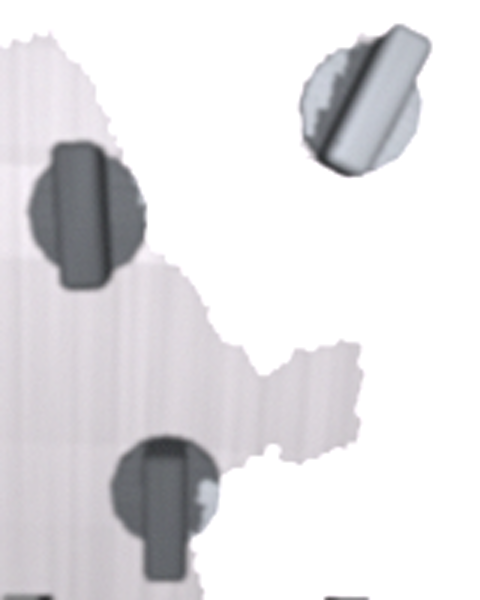

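Run:
```python
from dow import *
p=get_image('wrist')
solve(p,(260,40),3,{'A':((87,213),(78,145),(84,288)),'B':((360,110),(412,37),(347,166)),'C':((165,490),(167,455),(165.5,580))})
s2=sense();print(s2['ee_pos'],s2['eef_rot'])
```

```text
A [0.5422 0.1932 0.051 ] wingyaw 0.195 twist -0.017 shift mm [ 62.3 -22.7  71.7]
B [0.5746 0.1377 0.051 ] wingyaw -0.271 twist 0.45 shift mm [84.3 37.8 71.8]
C [0.4814 0.1647 0.051 ] wingyaw 0.163 twist 0.016 shift mm [-2.7 -5.4 71.5]
[0.4852501  0.16100844 0.12295241] [-3.12839241 -0.28147191 -0.00509898]
```

Call:
carry_out(moves=[[34,[-3,-4,15],0],[34,[-3,-4,30],0],[34,[-3,-4,45],0],[34,[-3,-4,55],0],[34,[-3,-4,60],0]], squeeze=100)

```text
clock: 4.03
ee_pos: [0.4797, 0.1643, 0.0606]
eef_rot: [-3.129, -0.283, 0.001]
ft_force: [0.1, 0.1, -0.9]
width: 0.034
finger_force: 0.0
```

Call:
carry_out(moves=[[34,[0,0,0],0],[34,[0,0,0],0],[34,[0,0,0],0],[34,[0,0,0],0],[34,[0,0,0],0]])

```text
clock: 4.45
ee_pos: [0.4801, 0.1646, 0.062]
eef_rot: [3.129, 0.283, 0.002]
ft_force: [-0.6, 0.1, -0.1]
width: 0.0339
finger_force: 0.0
```

Call:
carry_out(moves=[[34,[1,0,4],0.01],[34,[1,0,7.5],0.01],[34,[1,0,7.5],0.01],[20,[1,0,7.5],0.01],[12,[1,0,7.5],0.01]])

```text
clock: 4.87
ee_pos: [0.4804, 0.1647, 0.0536]
eef_rot: [3.13, 0.268, -0.0]
ft_force: [-0.8, -0.6, -0.2]
width: 0.0124
finger_force: 0.0
```

Call:
carry_out(moves=[[0,[0,0,0],0],[0,[0,0,0],0],[0,[0,0,0],0],[0,[0,0,0],0],[0,[0,0,0],0]])

```text
clock: 5.28
ee_pos: [0.4805, 0.1646, 0.0538]
eef_rot: [3.13, 0.268, 0.0]
ft_force: [0.1, 1.1, -0.6]
width: -0.0002
finger_force: 0.0
```

```bash
python3 look.py w3.png
```

```text
5.28 [0.4805 0.1646 0.0538] [[0.985, 0.17, 0.0], [0.17, -0.985, -0.0], [-0.0, 0.0, -1.0]] [ 0.27  0.23 -0.71  1.96  0.17  1.02 -1.92]
dowel 0.78 [261.  72. 317. 147.] 3060 c@.06 [0.5426 0.1924 0.06  ]
dowel 0.69 [385.   9. 460.  90.] 3852 c@.06 [0.5759 0.1383 0.06  ]
dowel 0.59 [296. 209. 349. 248.] 1351 c@.06 [0.4892 0.1659 0.06  ]
```

View pics/w3.png

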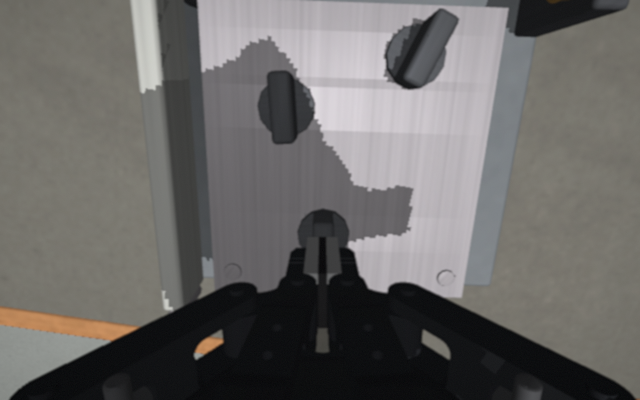

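Run:
```python
from h import *
import cv2
s=sense();p=get_image('wrist')
W=np.eye(4);W[:3,:3]=R.from_rotvec(s['eef_rot']).as_matrix();W[:3,3]=s['ee_pos'];T=np.linalg.inv(W@np.array(p['mount']))
def pr(x):
    c=T@np.r_[x,1];return np.round([c[0]/c[2]*p['fx']+p['cx'],c[1]/c[2]*p['fy']+p['cy']],1)
print(s['width'],s['finger_force'],'tcp',pr(s['ee_pos']),'grasp',pr(s['ee_pos']+[0,0,grasp_offset]))
c=np.array([.4814,.1647,0]);
w=.17;X=np.array([np.cos(w),np.sin(w),0]);Y=np.array([-X[1],X[0],0])
for z in(.051,.073):
  print(z,'ctr',pr(c+[0,0,z]),[pr(c+[0,0,z]+15*a*X/1000+5*b*Y/1000) for a,b in((1,1),(1,-1),(-1,1),(-1,-1))])
a=np.asarray(p['image'])[180:330,240:400,::-1]
cv2.imwrite('pics/c5.png',cv2.resize(cv2.convertScaleAbs(a,alpha=2.5),(640,600),interpolation=2))
```

```text
7.661766001113128e-05 0.0 tcp [322.7 237.7] grasp [322.8 253.1]
0.051 ctr [322.9 234.2] [array([313.2, 207. ]), array([332.7, 207. ]), array([313.5, 260.2]), array([332.1, 260.2])]
0.073 ctr [323.  251.9] [array([312. , 221.4]), array([334.2, 221.4]), array([312.4, 280.9]), array([333.4, 280.9])]
```

View pics/c5.png

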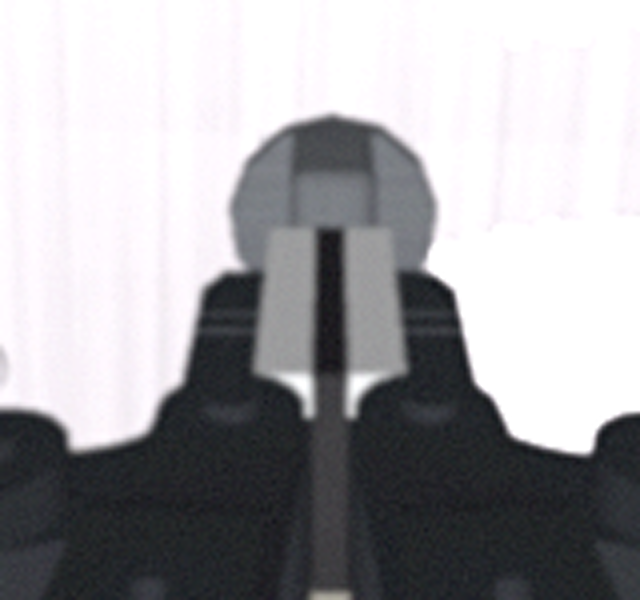

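Call:
carry_out(moves=[[34,[0,0,0],0],[34,[0,0,0],0],[34,[0,0,0],0],[34,[0,0,2],0],[34,[0,0,4],0]])

```text
clock: 5.85
ee_pos: [0.4806, 0.1647, 0.0497]
eef_rot: [3.13, 0.268, 0.0]
ft_force: [0.6, -0.7, -0.3]
width: 0.0338
finger_force: 0.0
```

Call:
carry_out(moves=[[34,[0,0,0],0],[34,[0,0,0],0]])

```text
clock: 6.02
ee_pos: [0.4803, 0.1646, 0.0495]
eef_rot: [3.13, 0.268, -0.001]
ft_force: [-0.5, -0.5, 0.5]
width: 0.034
finger_force: 0.0
```

Call:
carry_out(moves=[[34,[0,0,2],0],[34,[0,0,4],0],[34,[0,0,4],0]])

```text
clock: 6.27
ee_pos: [0.4802, 0.1645, 0.0453]
eef_rot: [3.13, 0.268, -0.001]
ft_force: [0.7, -0.7, 0.2]
width: 0.0338
finger_force: 0.0
```

Call:
carry_out(moves=[[34,[0,0,2],0],[34,[0,0,4],0],[34,[0,0,4],0]])

```text
clock: 6.52
ee_pos: [0.4802, 0.1645, 0.0413]
eef_rot: [3.13, 0.268, -0.001]
ft_force: [0.6, 0.3, -0.4]
width: 0.0341
finger_force: 0.0
```

Call:
carry_out(moves=[[34,[0,0,2],0],[34,[0,0,4],0],[34,[0,0,5],0],[34,[0,0,5],0]])

```text
clock: 6.85
ee_pos: [0.4803, 0.1646, 0.0364]
eef_rot: [3.13, 0.268, -0.001]
ft_force: [0.4, -0.5, 0.5]
width: 0.0337
finger_force: 0.0
```

Call:
carry_out(moves=[[34,[0,0,2],0],[34,[0,0,4],0],[34,[0,0,5],0],[34,[0,0,5],0]])

```text
clock: 7.18
ee_pos: [0.4803, 0.1646, 0.0314]
eef_rot: [3.13, 0.268, -0.001]
ft_force: [-0.8, -0.1, -0.3]
width: 0.034
finger_force: 0.0
```

```bash
python3 look.py w4.png
python3 - <<'E'
import cv2
a=cv2.imread('pics/w4.png')[180:330,240:400]
cv2.imwrite('pics/c6.png',cv2.resize(cv2.convertScaleAbs(a,alpha=2.5),(640,600),interpolation=2))
E
```

```text
7.18 [0.4803 0.1646 0.0314] [[0.985, 0.17, -0.001], [0.17, -0.985, -0.0], [-0.001, 0.0, -1.0]] [ 0.26  0.26 -0.7   1.97  0.2   0.98 -1.94]
dowel 0.83 [246.  63. 313. 150.] 4057 c@.06 [0.5427 0.1924 0.06  ]
dowel 0.81 [295. 224. 352. 308.] 3274 c@.06 [0.4821 0.1646 0.06  ]
```

View pics/c6.png

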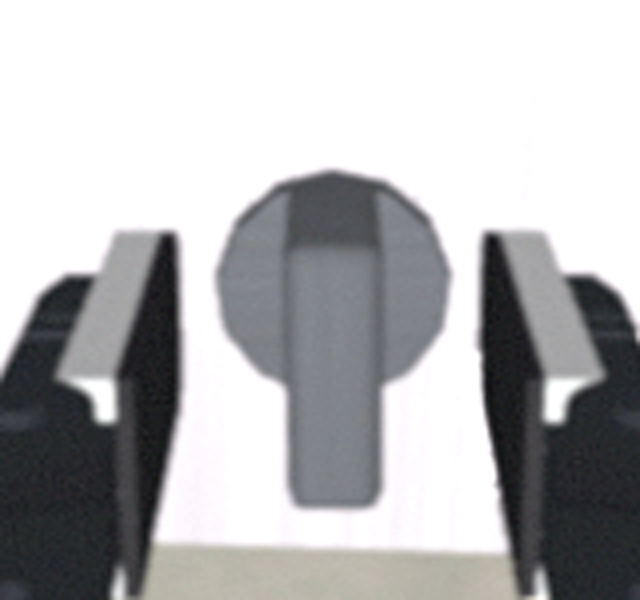

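Call:
carry_out(moves=[[34,[1,0,2],0],[34,[1,0,3.5],0],[25,[1,0,3.5],0],[15,[1,0,3.5],0],[8,[1,0,3.5],0]], squeeze=100)

```text
clock: 7.7
ee_pos: [0.4834, 0.1654, 0.0302]
eef_rot: [-3.13, -0.268, -0.005]
ft_force: [-0.1, -1.7, 8.8]
width: 0.0093
finger_force: 47.7
```

Call:
carry_out(moves=[[0,[0,0,0],0],[0,[0,0,0],0],[0,[0,0,0],0],[0,[0,0,0],0],[0,[0,0,0],0]])

```text
clock: 8.12
ee_pos: [0.4834, 0.1654, 0.0303]
eef_rot: [3.13, 0.268, 0.006]
ft_force: [-1.2, -1.4, 10.9]
width: 0.0077
finger_force: 98.9
```

Call:
carry_out(moves=[[0,[0,0,-0.5],-0.12],[0,[0,0,-1],-0.24],[0,[0,0,-1.4],-0.36],[0,[0,0,-1.7],-0.48],[0,[0,0,-2],-0.6]])

```text
clock: 8.53
ee_pos: [0.482, 0.166, 0.0305]
eef_rot: [-2.906, -1.189, -0.003]
ft_force: [-1.3, 0.7, 0.2]
width: 0.008
finger_force: 99.3
```

Call:
carry_out(moves=[[0,[0,0,-0.3],-0.12],[0,[0,0,-0.5],-0.24],[0,[0,0,-0.8],-0.36],[0,[0,0,-1],-0.48],[0,[0,0,-1.2],-0.6]])

```text
clock: 8.95
ee_pos: [0.4811, 0.1662, 0.0314]
eef_rot: [-2.424, -1.995, -0.001]
ft_force: [-0.1, 3.5, -4.9]
width: 0.008
finger_force: 99.4
```

Call:
carry_out(moves=[[0,[0,0,-0.3],0.12],[0,[0,0,-0.5],0.24],[0,[0,0,-0.8],0.36],[0,[0,0,-1],0.48],[0,[0,0,-1.2],0.6]])

```text
clock: 9.37
ee_pos: [0.4821, 0.1657, 0.0328]
eef_rot: [-2.914, -1.173, -0.003]
ft_force: [0.8, 0.6, 0.4]
width: 0.0079
finger_force: 99.9
```

Call:
carry_out(moves=[[0,[0,0,-0.3],0.12],[0,[0,0,-0.5],0.24],[0,[0,0,-0.8],0.36],[0,[0,0,-1],0.48],[0,[0,0,-1.2],0.6]])

```text
clock: 9.78
ee_pos: [0.4827, 0.1646, 0.0341]
eef_rot: [3.131, 0.259, 0.003]
ft_force: [2.1, 0.1, 0.1]
width: 0.0079
finger_force: 100.0
```

Call:
carry_out(moves=[[0,[0,0,-0.3],-0.12],[0,[0,0,-0.5],-0.24],[0,[0,0,-0.8],-0.36],[0,[0,0,-1],-0.48],[0,[0,0,-1.2],-0.6]])

```text
clock: 10.2
ee_pos: [0.482, 0.1658, 0.0353]
eef_rot: [-2.907, -1.189, -0.003]
ft_force: [-0.4, 1.3, -0.5]
width: 0.0079
finger_force: 99.9
```

Call:
carry_out(moves=[[0,[0,0,-0.3],-0.12],[0,[0,0,-0.5],-0.24],[0,[0,0,-0.8],-0.36],[0,[0,0,-1],-0.48],[0,[0,0,-1.2],-0.6]])

```text
clock: 10.62
ee_pos: [0.4816, 0.1662, 0.0367]
eef_rot: [-2.425, -1.996, -0.002]
ft_force: [-1.2, 2.3, 3.0]
width: 0.008
finger_force: 100.6
```

```bash
python3 look.py w5.png
python3 - <<'E'
import cv2
a=cv2.imread('pics/w5.png')[100:330,200:440]
cv2.imwrite('pics/c7.png',cv2.resize(cv2.convertScaleAbs(a,alpha=1.8),(626,600),interpolation=2))
E
```

```text
10.62 [0.4816 0.1662 0.0367] [[0.192, 0.981, 0.001], [0.981, -0.192, 0.002], [0.002, 0.0, -1.0]] [ 0.42  0.3  -0.9   1.96  0.28  1.   -0.8 ]
dowel 0.96 [306. 231. 339. 316.] 1682 c@.06 [0.4803 0.1604 0.06  ]
dowel 0.83 [409. 141. 504. 205.] 4033 c@.06 [0.5423 0.1955 0.06  ]
dowel 0.63 [490. 240. 588. 304.] 4064 c@.06 [0.5751 0.1397 0.06  ]
```

View pics/c7.png

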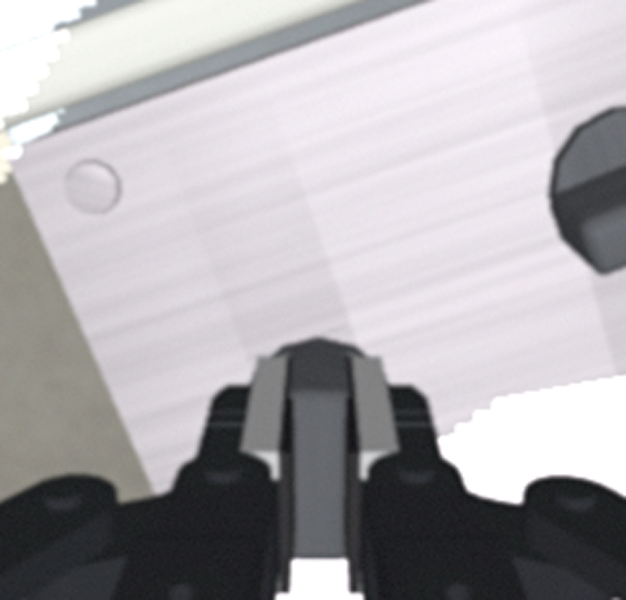

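Call:
carry_out(moves=[[0,[0,0,-0.3],0.12],[0,[0,0,-0.5],0.24],[0,[0,0,-0.8],0.36],[0,[0,0,-1],0.48],[0,[0,0,-1.2],0.6]])

```text
clock: 11.13
ee_pos: [0.4822, 0.1656, 0.0376]
eef_rot: [-2.916, -1.167, -0.003]
ft_force: [0.0, 2.4, 0.3]
width: 0.0078
finger_force: 100.2
```

Call:
carry_out(moves=[[0,[0,0,-0.3],0.12],[0,[0,0,-0.5],0.24],[0,[0,0,-0.8],0.36],[0,[0,0,-1],0.48],[0,[0,0,-1.2],0.6]])

```text
clock: 11.55
ee_pos: [0.4827, 0.1645, 0.0389]
eef_rot: [3.131, 0.252, 0.004]
ft_force: [2.2, 0.7, 0.8]
width: 0.0077
finger_force: 100.3
```

Call:
carry_out(moves=[[0,[0,0,-0.3],-0.12],[0,[0,0,-0.5],-0.24],[0,[0,0,-0.8],-0.36],[0,[0,0,-1],-0.48],[0,[0,0,-1.2],-0.6]])

```text
clock: 11.97
ee_pos: [0.482, 0.1657, 0.04]
eef_rot: [-2.909, -1.184, -0.003]
ft_force: [0.4, 1.2, -0.4]
width: 0.0074
finger_force: 99.9
```

Call:
carry_out(moves=[[0,[0,0,-0.3],-0.12],[0,[0,0,-0.5],-0.24],[0,[0,0,-0.8],-0.36],[0,[0,0,-1],-0.48],[0,[0,0,-1.2],-0.6]])

```text
clock: 12.38
ee_pos: [0.4811, 0.1662, 0.041]
eef_rot: [-2.428, -1.991, -0.002]
ft_force: [-0.2, 4.3, 1.7]
width: 0.0078
finger_force: 100.6
```

Call:
carry_out(moves=[[0,[0,0,-0.3],0.12],[0,[0,0,-0.5],0.24],[0,[0,0,-0.8],0.36],[0,[0,0,-1],0.48],[0,[0,0,-1.2],0.6]])

```text
clock: 12.8
ee_pos: [0.4822, 0.1656, 0.0423]
eef_rot: [-2.916, -1.167, -0.003]
ft_force: [1.3, 2.2, -1.0]
width: 0.0077
finger_force: 99.7
```

Call:
carry_out(moves=[[0,[0,0,-0.3],0.12],[0,[0,0,-0.5],0.24],[0,[0,0,-0.8],0.36],[0,[0,0,-1],0.48],[0,[0,0,-1.2],0.6]])

```text
clock: 13.22
ee_pos: [0.4826, 0.1644, 0.0436]
eef_rot: [3.131, 0.252, 0.003]
ft_force: [1.9, -0.2, -1.4]
width: 0.0085
finger_force: 69.0
```

Call:
carry_out(moves=[[0,[0,0,0],0],[0,[0,0,0],0],[0,[0,0,0],0]])

```text
clock: 13.47
ee_pos: [0.4825, 0.1646, 0.0433]
eef_rot: [3.13, 0.27, 0.003]
ft_force: [5.4, 0.9, -6.2]
width: 0.0075
finger_force: 98.5
```

Call:
carry_out(moves=[[0,[0,0,0],0],[0,[0,0,0],0],[0,[0,0,0],0],[0,[0,0,0],0],[0,[0,0,0],0]])

```text
clock: 13.88
ee_pos: [0.4824, 0.1647, 0.0431]
eef_rot: [-3.13, -0.269, -0.003]
ft_force: [6.6, 1.1, -6.8]
width: 0.008
finger_force: 98.9
```

```bash
python3 look.py w6.png
python3 - <<'E'
import cv2
a=cv2.imread('pics/w6.png')[100:330,200:440]
cv2.imwrite('pics/c8.png',cv2.resize(cv2.convertScaleAbs(a,alpha=1.8),(626,600),interpolation=2))
E
```

```text
13.88 [0.4824 0.1647 0.0431] [[0.985, 0.171, 0.002], [0.171, -0.985, 0.001], [0.002, -0.0, -1.0]] [ 0.26  0.24 -0.7   1.96  0.19  1.   -1.93]
dowel 0.82 [303. 228. 341. 315.] 1847 c@.06 [0.4735 0.1632 0.06  ]
dowel 0.71 [390.   6. 471.  94.] 4384 c@.06 [0.5761 0.1384 0.06  ]
dowel 0.71 [253.  74. 317. 152.] 3493 c@.06 [0.5426 0.1924 0.06  ]
```

View pics/c8.png

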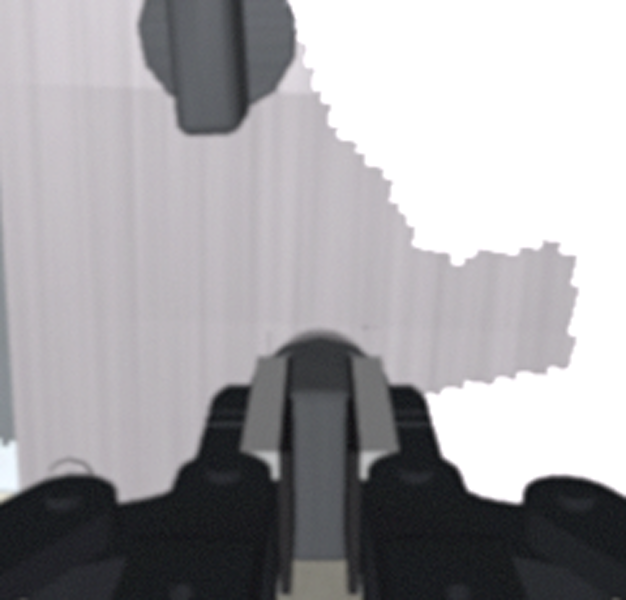

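Call:
carry_out(moves=[[0,[0,0,-0.3],-0.12],[0,[0,0,-0.5],-0.24],[0,[0,0,-0.8],-0.36],[0,[0,0,-1],-0.48],[0,[0,0,-1.2],-0.6]])

```text
clock: 14.4
ee_pos: [0.4818, 0.1659, 0.0449]
eef_rot: [-2.906, -1.191, -0.002]
ft_force: [2.7, 2.5, -1.1]
width: 0.0076
finger_force: 99.5
```

Call:
carry_out(moves=[[0,[0,0,-0.3],-0.12],[0,[0,0,-0.5],-0.24],[0,[0,0,-0.8],-0.36],[0,[0,0,-1],-0.48],[0,[0,0,-1.2],-0.6]])

```text
clock: 14.82
ee_pos: [0.4806, 0.1664, 0.0459]
eef_rot: [-2.423, -1.997, -0.0]
ft_force: [-0.2, 3.2, -1.6]
width: 0.0078
finger_force: 99.7
```

Call:
carry_out(moves=[[0,[0,0,-0.3],0.12],[0,[0,0,-0.5],0.24],[0,[0,0,-0.8],0.36],[0,[0,0,-1],0.48],[0,[0,0,-1.2],0.6]])

```text
clock: 15.23
ee_pos: [0.4819, 0.1658, 0.0471]
eef_rot: [-2.913, -1.174, -0.002]
ft_force: [3.5, 1.6, -5.7]
width: 0.0084
finger_force: 99.0
```

Call:
carry_out(moves=[[0,[0,0,-0.3],0.12],[0,[0,0,-0.5],0.24],[0,[0,0,-0.8],0.36],[0,[0,0,-1],0.48],[0,[0,0,-1.2],0.6]])

```text
clock: 15.65
ee_pos: [0.4825, 0.1644, 0.0486]
eef_rot: [3.13, 0.26, 0.003]
ft_force: [3.7, -1.5, -1.0]
width: 0.0079
finger_force: 99.7
```

Call:
carry_out(moves=[[0,[0,0,-0.3],-0.12],[0,[0,0,-0.5],-0.24],[0,[0,0,-0.8],-0.36],[0,[0,0,-1],-0.48],[0,[0,0,-1.2],-0.6]])

```text
clock: 16.07
ee_pos: [0.4818, 0.1659, 0.0498]
eef_rot: [-2.906, -1.191, -0.002]
ft_force: [2.1, 2.8, -1.3]
width: 0.0077
finger_force: 99.7
```

Call:
carry_out(moves=[[0,[0,0,-0.3],0.12],[0,[0,0,-0.5],0.24],[0,[0,0,-0.8],0.36],[0,[0,0,-1],0.48],[0,[0,0,-1.2],0.6]])

```text
clock: 16.48
ee_pos: [0.4825, 0.1644, 0.0509]
eef_rot: [3.13, 0.26, 0.003]
ft_force: [4.0, -1.0, -1.1]
width: 0.0082
finger_force: 99.5
```

```bash
cat > tray.py <<'E'
from h import *
s=sense();M=R.from_rotvec(s['eef_rot']).as_matrix()
p=get_image('top');r=cut_out(p,'tray')[0]
v,u=np.nonzero(np.asarray(r['mask']))
P=np.array([ray(p,a,b,.015)[:2] for a,b in zip(u,v)])
(c,sz,a)=cv2.minAreaRect((P*1000).astype(np.float32))
print('tray',r['conf'],len(u),np.round(c),np.round(sz),round(a,1))
print('tool',np.round(s['ee_pos'],4),np.round(M,3).tolist(),np.round(s['q'],2),'width',s['width'],s['finger_force'])
print('shift to tray centre',np.round(M.T@(np.r_[np.array(c)/1000,s['ee_pos'][2]]-s['ee_pos'])*1000))
E
python3 tray.py
```

```text
tray 0.96 1803 [ 476. -158.] [136.  90.] 84.0
tool [0.4825 0.1644 0.0509] [[0.986, 0.165, 0.002], [0.165, -0.986, -0.0], [0.002, 0.001, -1.0]] [ 0.26  0.23 -0.7   1.96  0.18  1.01 -1.93] width 0.008156127275151425 99.5227450306993
shift to tray centre [-60. 317.   0.]
```

Call:
carry_out(moves=[[0,[0,0,-6],0],[0,[0,0,-20],0],[0,[0,0,-45],0],[0,[0,0,-70],0],[0,[-8,30,-80],0]])

```text
clock: 17.0
ee_pos: [0.4786, 0.1409, 0.1338]
eef_rot: [-3.123, -0.289, -0.004]
ft_force: [1.7, 0.1, -0.6]
width: 0.0076
finger_force: 99.9
```

Call:
carry_out(moves=[[0,[-8,34,0],0],[0,[-17,68,0],0],[0,[-25,102,0],0],[0,[-33,136,0],0],[0,[-41,170,0],0]])

```text
clock: 17.42
ee_pos: [0.4653, -0.0416, 0.1303]
eef_rot: [-3.129, -0.275, 0.005]
ft_force: [0.6, 0.0, -0.0]
width: 0.0078
finger_force: 99.9
```

Call:
carry_out(moves=[[0,[-8,34,0],0],[0,[-17,68,0],0],[0,[-25,102,0],0],[0,[-32,130,0],0],[0,[-36,153,0],0]])

```text
clock: 17.83
ee_pos: [0.4554, -0.1994, 0.13]
eef_rot: [-3.129, -0.271, 0.005]
ft_force: [-0.4, -0.6, -0.8]
width: 0.0079
finger_force: 99.9
```

Call:
carry_out(moves=[[0,[0,0,0],0],[0,[0,0,20],0],[0,[0,0,40],0],[0,[0,0,60],0],[0,[0,0,60],0]])

```text
clock: 18.25
ee_pos: [0.4537, -0.195, 0.0665]
eef_rot: [-3.124, -0.274, 0.013]
ft_force: [-0.2, 0.8, -0.9]
width: 0.0077
finger_force: 99.9
```

Call:
carry_out(moves=[[0,[0,0,0],0],[0,[0,0,0],0],[0,[0,0,0],0]])

```text
clock: 18.5
ee_pos: [0.4586, -0.1975, 0.0721]
eef_rot: [3.129, 0.27, 0.002]
ft_force: [-0.6, 0.4, -0.4]
width: 0.0076
finger_force: 99.9
```

```bash
python3 tray.py
```

```text
tray 0.72 96 [580. 147.] [26. 27.] 47.6
tool [ 0.4586 -0.1975  0.0721] [[0.985, 0.171, 0.002], [0.171, -0.985, -0.001], [0.001, 0.001, -1.0]] [ 0.71  0.14 -0.38  1.97  0.06  1.04 -1.09] width 0.007581476010349013 99.93155575315541
shift to tray centre [ 178. -319.   -0.]
```

Call:
carry_out(moves=[[0,[0,0,15],0],[0,[0,0,30],0],[0,[0,0,42],0],[0,[0,0,50],0],[0,[0,0,54],0]])

```text
clock: 19.02
ee_pos: [0.4572, -0.1972, 0.0157]
eef_rot: [-3.129, -0.268, 0.002]
ft_force: [0.6, 0.1, -0.4]
width: 0.0076
finger_force: 99.9
```

Call:
carry_out(moves=[[0,[0,0,0],0],[0,[0,0,2],0],[0,[0,0,3],0]])

```text
clock: 19.27
ee_pos: [0.4584, -0.1977, 0.0142]
eef_rot: [3.129, 0.268, 0.002]
ft_force: [-0.7, 0.1, 0.8]
width: 0.0077
finger_force: 99.9
```

Call:
carry_out(moves=[[24,[0,0,0],0],[24,[0,0,0],0],[24,[0,0,0],0],[24,[0,0,-4],0],[24,[0,0,-10],0]])

```text
clock: 19.68
ee_pos: [0.4575, -0.1973, 0.0238]
eef_rot: [-3.13, -0.268, 0.001]
ft_force: [-0.4, -0.4, -0.7]
width: 0.0244
finger_force: 0.0
```

Call:
carry_out(moves=[[24,[0,0,-20],0],[24,[0,0,-40],0],[24,[0,0,-65],0],[24,[0,0,-90],0],[24,[0,0,-115],0]])

```text
clock: 20.1
ee_pos: [0.4578, -0.1973, 0.1406]
eef_rot: [3.13, 0.268, 0.001]
ft_force: [0.0, -0.1, 0.6]
width: 0.0242
finger_force: 0.0
```

```bash
python3 look.py w7.png; python3 -c "
from h import *
p=get_image('wrist');s=sense()
for t in ['tray','dowel_0']:
  for r in cut_out(p,t):
    v,u=np.nonzero(np.asarray(r['mask']));print(t,r['conf'],np.round(r['extent']),len(u),ray(p,u.mean(),v.mean(),.015,s))
"
```

```text
20.1 [ 0.4578 -0.1973  0.1406] [[0.985, 0.17, 0.001], [0.17, -0.985, -0.0], [0.001, 0.0, -1.0]] [ 0.72  0.06 -0.38  1.9   0.03  1.18 -1.07]
dowel 0.68 [305. 174. 342. 215.] 959 c@.06 [ 0.4617 -0.1968  0.06  ]
tray 0.9 [193.  89. 368. 231.] 15378 [ 0.47608978 -0.15542237  0.015     ]
dowel_0 0.96 [302. 176. 338. 219.] 895 [ 0.44904522 -0.19818512  0.015     ]
```

View pics/w7.png

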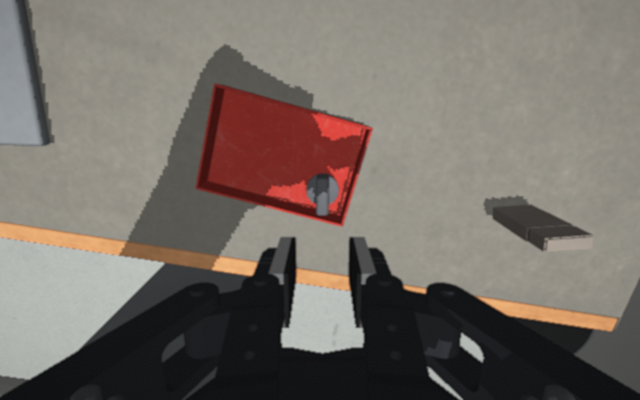

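Call:
carry_out(moves=[[34,[15,-37,0],0],[34,[30,-74,0],0],[34,[45,-111,0],0],[34,[60,-148,0],0],[34,[75,-185,0],0]])

```text
clock: 20.77
ee_pos: [0.4992, -0.0007, 0.1374]
eef_rot: [-3.13, -0.267, 0.003]
ft_force: [1.0, -1.2, -0.0]
width: 0.0339
finger_force: 0.0
```

Call:
carry_out(moves=[[34,[15,-37,0],0],[34,[30,-74,0],0],[34,[45,-111,0],0],[34,[60,-148,0],-0.03],[34,[75,-185,0],-0.03]])

```text
clock: 21.18
ee_pos: [0.5418, 0.1941, 0.1372]
eef_rot: [3.125, 0.316, -0.004]
ft_force: [1.0, 0.2, 0.1]
width: 0.0342
finger_force: 0.0
```

Call:
carry_out(moves=[[34,[0,0,0],0],[34,[0,0,20],0],[34,[0,0,40],0],[34,[0,0,60],0],[34,[0,0,65],0]])

```text
clock: 21.6
ee_pos: [0.5393, 0.1912, 0.069]
eef_rot: [3.125, 0.315, -0.013]
ft_force: [-0.8, -0.0, -0.5]
width: 0.0341
finger_force: 0.0
```

Call:
carry_out(moves=[[34,[0,0,0],0],[34,[0,0,0],0],[34,[0,0,0],0],[34,[0,0,0],0],[34,[0,0,0],0]])

```text
clock: 22.02
ee_pos: [0.5434, 0.1928, 0.0748]
eef_rot: [-3.126, -0.315, -0.003]
ft_force: [0.2, 0.4, -0.1]
width: 0.0344
finger_force: 0.0
```

```bash
python3 look.py w8.png; python3 tray.py
```

```text
22.02 [0.5434 0.1928 0.0748] [[0.98, 0.199, 0.002], [0.199, -0.98, 0.0], [0.002, 0.0, -1.0]] [ 0.19  0.35 -0.68  1.78  0.24  1.1  -1.94]
dowel 0.79 [298. 200. 346. 264.] 2021 c@.06 [0.5436 0.1933 0.06  ]
dowel 0.69 [403. 164. 465. 224.] 2445 c@.06 [0.5762 0.1394 0.06  ]
tray 0.76 1618 [ 475. -159.] [133.  89.] 84.5
tool [0.5431 0.1927 0.0744] [[0.98, 0.199, 0.001], [0.199, -0.98, 0.0], [0.001, 0.0, -1.0]] [ 0.19  0.35 -0.68  1.78  0.24  1.1  -1.94] width 0.033468770188391256 0.0
shift to tray centre [-137.  331.   -0.]
```

Call:
carry_out(moves=[[34,[0,0,15],0],[34,[0,0,28],0],[34,[0,0,38],0],[34,[0,0,43.5],0],[34,[0,0,43.5],0]])

```text
clock: 22.63
ee_pos: [0.5413, 0.1921, 0.0282]
eef_rot: [3.125, 0.315, -0.005]
ft_force: [-0.9, 0.2, -0.4]
width: 0.034
finger_force: 0.0
```

Call:
carry_out(moves=[[34,[0,0,0],0],[25,[0,0,0],0],[15,[0,0,0],0],[8,[0,0,0],0],[0,[0,0,0],0]], squeeze=100)

```text
clock: 23.05
ee_pos: [0.5432, 0.1929, 0.0311]
eef_rot: [3.126, 0.315, 0.002]
ft_force: [-1.4, 0.1, 3.3]
width: 0.0078
finger_force: 97.9
```

Call:
carry_out(moves=[[0,[0,0,0],0],[0,[0,0,0],0],[0,[0,0,0],0],[0,[0,0,0],0]])

```text
clock: 23.38
ee_pos: [0.5432, 0.193, 0.0311]
eef_rot: [-3.126, -0.315, -0.002]
ft_force: [-1.7, -0.9, 5.4]
width: 0.0079
finger_force: 98.2
```

Call:
carry_out(moves=[[0,[0,0,-0.4],-0.12],[0,[0,0,-0.7],-0.24],[0,[0,0,-1],-0.36],[0,[0,0,-1.3],-0.48],[0,[0,0,-1.6],-0.6]])

```text
clock: 23.8
ee_pos: [0.5422, 0.1931, 0.0312]
eef_rot: [-2.888, -1.233, 0.0]
ft_force: [0.3, 2.4, -1.2]
width: 0.0076
finger_force: 98.8
```

Call:
carry_out(moves=[[0,[0,0,-0.3],-0.12],[0,[0,0,-0.5],-0.24],[0,[0,0,-0.8],-0.36],[0,[0,0,-1],-0.48],[0,[0,0,-1.2],-0.6]])

```text
clock: 24.22
ee_pos: [0.5421, 0.1931, 0.0322]
eef_rot: [-2.395, -2.031, 0.0]
ft_force: [-1.5, 2.1, -2.5]
width: 0.0075
finger_force: 98.7
```

Call:
carry_out(moves=[[0,[0,0,-0.3],0.12],[0,[0,0,-0.5],0.24],[0,[0,0,-0.8],0.36],[0,[0,0,-1],0.48],[0,[0,0,-1.2],0.6]])

```text
clock: 24.63
ee_pos: [0.5423, 0.193, 0.0335]
eef_rot: [-2.896, -1.216, 0.0]
ft_force: [0.6, 1.2, -2.6]
width: 0.0077
finger_force: 99.5
```

Call:
carry_out(moves=[[0,[0,0,-0.3],0.12],[0,[0,0,-0.5],0.24],[0,[0,0,-0.8],0.36],[0,[0,0,-1],0.48],[0,[0,0,-1.2],0.6]])

```text
clock: 25.05
ee_pos: [0.5424, 0.1928, 0.035]
eef_rot: [-3.126, -0.306, 0.0]
ft_force: [3.9, 1.5, -1.5]
width: 0.0075
finger_force: 99.7
```

Call:
carry_out(moves=[[0,[0,0,-0.3],-0.12],[0,[0,0,-0.5],-0.24],[0,[0,0,-0.8],-0.36],[0,[0,0,-1],-0.48],[0,[0,0,-1.2],-0.6]])

```text
clock: 25.47
ee_pos: [0.543, 0.1931, 0.0365]
eef_rot: [-2.889, -1.233, -0.002]
ft_force: [-0.4, 0.9, -2.2]
width: 0.0076
finger_force: 99.4
```

Call:
carry_out(moves=[[0,[0,0,-0.3],-0.12],[0,[0,0,-0.5],-0.24],[0,[0,0,-0.8],-0.36],[0,[0,0,-1],-0.48],[0,[0,0,-1.2],-0.6]])

```text
clock: 25.88
ee_pos: [0.5428, 0.1934, 0.038]
eef_rot: [-2.396, -2.032, -0.002]
ft_force: [0.2, 2.4, -1.0]
width: 0.0078
finger_force: 99.4
```

Call:
carry_out(moves=[[0,[0,0,-0.3],0.12],[0,[0,0,-0.5],0.24],[0,[0,0,-0.8],0.36],[0,[0,0,-1],0.48],[0,[0,0,-1.2],0.6]])

```text
clock: 26.3
ee_pos: [0.5427, 0.1931, 0.0385]
eef_rot: [-2.896, -1.216, -0.001]
ft_force: [0.8, 1.7, -5.0]
width: 0.0078
finger_force: 98.8
```

Call:
carry_out(moves=[[0,[0,0,-0.3],0.12],[0,[0,0,-0.5],0.24],[0,[0,0,-0.8],0.36],[0,[0,0,-1],0.48],[0,[0,0,-1.2],0.6]])

```text
clock: 26.72
ee_pos: [0.5429, 0.1928, 0.0396]
eef_rot: [-3.126, -0.306, -0.001]
ft_force: [1.4, 1.0, -4.9]
width: 0.0078
finger_force: 99.1
```

Going well; 8.5 mm drawn. Nine more strokes.

Call:
carry_out(moves=[[0,[0,0,-0.3],-0.12],[0,[0,0,-0.5],-0.24],[0,[0,0,-0.8],-0.36],[0,[0,0,-1],-0.48],[0,[0,0,-1.2],-0.6]])

```text
clock: 27.13
ee_pos: [0.5423, 0.1931, 0.041]
eef_rot: [-2.889, -1.233, 0.0]
ft_force: [-0.5, 2.7, -1.6]
width: 0.0078
finger_force: 99.6
```

Call:
carry_out(moves=[[0,[0,0,-0.3],-0.12],[0,[0,0,-0.5],-0.24],[0,[0,0,-0.8],-0.36],[0,[0,0,-1],-0.48],[0,[0,0,-1.2],-0.6]])

```text
clock: 27.55
ee_pos: [0.542, 0.1932, 0.0421]
eef_rot: [-2.395, -2.031, 0.0]
ft_force: [0.3, 1.0, -1.1]
width: 0.0075
finger_force: 99.5
```

Call:
carry_out(moves=[[0,[0,0,-0.3],0.12],[0,[0,0,-0.5],0.24],[0,[0,0,-0.8],0.36],[0,[0,0,-1],0.48],[0,[0,0,-1.2],0.6]])

```text
clock: 27.97
ee_pos: [0.5436, 0.1934, 0.0435]
eef_rot: [-2.896, -1.216, -0.004]
ft_force: [4.9, 4.3, -5.1]
width: 0.0075
finger_force: 99.0
```

Call:
carry_out(moves=[[0,[0,0,-0.3],0.12],[0,[0,0,-0.5],0.24],[0,[0,0,-0.8],0.36],[0,[0,0,-1],0.48],[0,[0,0,-1.2],0.6]])

```text
clock: 28.38
ee_pos: [0.5432, 0.1927, 0.0438]
eef_rot: [-3.126, -0.306, -0.002]
ft_force: [5.2, 0.9, -7.3]
width: 0.0078
finger_force: 99.0
```

Call:
carry_out(moves=[[0,[0,0,-0.3],-0.12],[0,[0,0,-0.5],-0.24],[0,[0,0,-0.8],-0.36],[0,[0,0,-1],-0.48],[0,[0,0,-1.2],-0.6]])

```text
clock: 28.8
ee_pos: [0.5435, 0.1932, 0.0461]
eef_rot: [-2.889, -1.233, -0.004]
ft_force: [0.5, 0.9, -4.4]
width: 0.0074
finger_force: 99.5
```

Call:
carry_out(moves=[[0,[0,0,-0.3],-0.12],[0,[0,0,-0.5],-0.24],[0,[0,0,-0.8],-0.36],[0,[0,0,-1],-0.48],[0,[0,0,-1.2],-0.6]])

```text
clock: 29.22
ee_pos: [0.5419, 0.1932, 0.0462]
eef_rot: [-2.395, -2.031, 0.0]
ft_force: [-0.5, 3.3, -7.2]
width: 0.0078
finger_force: 99.0
```

Call:
carry_out(moves=[[0,[0,0,-0.3],0.12],[0,[0,0,-0.5],0.24],[0,[0,0,-0.8],0.36],[0,[0,0,-1],0.48],[0,[0,0,-1.2],0.6]])

```text
clock: 29.63
ee_pos: [0.5432, 0.1933, 0.0485]
eef_rot: [-2.896, -1.216, -0.003]
ft_force: [-0.0, 1.0, 2.2]
width: 0.0075
finger_force: 100.0
```

Call:
carry_out(moves=[[0,[0,0,-0.3],0.12],[0,[0,0,-0.5],0.24],[0,[0,0,-0.8],0.36],[0,[0,0,-1],0.48],[0,[0,0,-1.2],0.6]])

```text
clock: 30.05
ee_pos: [0.5427, 0.1925, 0.0494]
eef_rot: [3.127, 0.305, 0.0]
ft_force: [-0.3, 0.3, -0.9]
width: 0.0079
finger_force: 99.9
```

Call:
carry_out(moves=[[0,[0,0,-0.3],-0.12],[0,[0,0,-0.5],-0.24],[0,[0,0,-0.8],-0.36],[0,[0,0,-1],-0.48],[0,[0,0,-1.2],-0.6]])

```text
clock: 30.47
ee_pos: [0.5425, 0.1929, 0.0506]
eef_rot: [-2.889, -1.233, -0.0]
ft_force: [0.1, -0.4, -0.8]
width: 0.0076
finger_force: 99.8
```

Call:
carry_out(moves=[[0,[0,0,-0.3],0.12],[0,[0,0,-0.5],0.24],[0,[0,0,-0.8],0.36],[0,[0,0,-1],0.48],[0,[0,0,-1.2],0.6]])

```text
clock: 30.88
ee_pos: [0.5427, 0.1925, 0.0518]
eef_rot: [-3.127, -0.305, 0.0]
ft_force: [0.2, 0.0, -1.6]
width: 0.0075
finger_force: 100.0
```

```bash
python3 look.py w9.png; python3 tray.py
```

```text
30.88 [0.5427 0.1925 0.0518] [[0.981, 0.193, -0.0], [0.193, -0.981, 0.0], [-0.0, -0.0, -1.0]] [ 0.17  0.37 -0.66  1.8   0.26  1.06 -1.96]
dowel 0.97 [415. 171. 484. 242.] 3332 c@.06 [0.5761 0.1393 0.06  ]
dowel 0.83 [294. 221. 349. 311.] 1932 c@.06 [0.5331 0.1907 0.06  ]
tray 0.73 1667 [ 477. -159.] [133.  92.] 84.5
tool [0.5426 0.1926 0.0519] [[0.98, 0.199, -0.0], [0.199, -0.98, -0.0], [-0.0, 0.0, -1.0]] [ 0.17  0.37 -0.66  1.8   0.26  1.06 -1.95] width 0.007979029788441918 99.92161989212036
shift to tray centre [-135.  331.    0.]
```

Call:
carry_out(moves=[[0,[0,0,-6],0],[0,[0,0,-20],0],[0,[0,0,-45],0],[0,[0,0,-70],0],[0,[-10,27,-80],0]])

```text
clock: 31.5
ee_pos: [0.5395, 0.1716, 0.1374]
eef_rot: [-3.118, -0.329, -0.011]
ft_force: [0.4, 1.3, -0.3]
width: 0.0077
finger_force: 99.8
```

Call:
carry_out(moves=[[0,[-12,33,0],0],[0,[-24,66,0],0],[0,[-36,99,0],0],[0,[-47,132,0],0],[0,[-59,165,0],0]])

```text
clock: 31.92
ee_pos: [0.5132, -0.0108, 0.1337]
eef_rot: [3.125, 0.317, 0.002]
ft_force: [0.8, -0.4, -1.9]
width: 0.0074
finger_force: 99.8
```

Call:
carry_out(moves=[[0,[-12,33,0],0],[0,[-24,66,0],0],[0,[-36,99,0],0],[0,[-46,127,0],0],[0,[-52,143,0],0]])

```text
clock: 32.33
ee_pos: [0.4899, -0.1644, 0.1336]
eef_rot: [3.124, 0.309, 0.0]
ft_force: [-0.4, -0.0, -0.3]
width: 0.008
finger_force: 99.8
```

Call:
carry_out(moves=[[0,[0,0,0],0],[0,[0,0,20],0],[0,[0,0,40],0],[0,[0,0,55],0],[0,[0,0,55],0]])

```text
clock: 32.75
ee_pos: [0.4888, -0.1581, 0.0751]
eef_rot: [-3.123, -0.318, 0.007]
ft_force: [-0.5, 0.4, -1.0]
width: 0.0077
finger_force: 99.8
```

Call:
carry_out(moves=[[0,[0,0,0],0],[0,[0,0,0],0],[0,[0,0,0],0],[0,[0,0,0],0]])

```text
clock: 33.08
ee_pos: [0.4919, -0.1599, 0.0786]
eef_rot: [3.125, 0.315, 0.003]
ft_force: [-0.4, -0.5, -0.6]
width: 0.0077
finger_force: 99.8
```

```bash
python3 -c "
from h import *
s=sense();p=get_image('wrist');print(s['ee_pos'])
for t in ['tray','dowel_0']:
  for r in cut_out(p,t):
    v,u=np.nonzero(np.asarray(r['mask']));print(t,r['conf'],np.round(r['extent']),len(u),ray(p,u.mean(),v.mean(),.015,s))
"
```

```text
[ 0.49189505 -0.15988404  0.07856667]
tray 0.89 [176. 166. 389. 327.] 14442 [ 0.46438217 -0.1188457   0.015     ]
dowel_0 0.92 [342. 219. 379. 256.] 794 [ 0.47407236 -0.19318223  0.015     ]
dowel_0 0.62 [302. 221. 341. 310.] 1946 [ 0.44714928 -0.16905693  0.015     ]
```

```bash
cat > pt.py <<'E'
from h import *
s=sense();p=get_image('wrist')
m=np.zeros((400,640),bool)
r=cut_out(p,'tray')[0];m=np.asarray(r['mask'])
W=np.eye(4);W[:3,:3]=R.from_rotvec(s['eef_rot']).as_matrix();W[:3,3]=s['ee_pos'];T=np.linalg.inv(W@np.array(p['mount']))
def pr(x):
    c=T@np.r_[x,1];return np.round([c[0]/c[2]*p['fx']+p['cx'],c[1]/c[2]*p['fy']+p['cy']])
a=np.radians(84.5-90);X=np.array([np.cos(a),np.sin(a)]);Y=np.array([-X[1],X[0]]);c=np.array([.4765,-.1585])
print(r['extent'],[pr(np.r_[c+i*.044*X+j*.065*Y,.028]).tolist() for i,j in((1,1),(1,-1),(-1,1),(-1,-1))])
E
python3 pt.py
```

```text
[177.3, 162.5, 392.0, 325.0] [[237.0, 137.0], [430.0, 196.0], [208.0, 260.0], [385.0, 309.0]]
```

```bash
python3 look.py w10.png
```

```text
33.33 [ 0.4911 -0.1598  0.0775] [[0.98, 0.199, 0.0], [0.199, -0.98, -0.0], [0.0, 0.0, -1.0]] [ 0.68  0.18 -0.45  1.92  0.09  1.06 -1.18]
dowel 0.7 [303. 219. 340. 310.] 1863 c@.06 [ 0.4689 -0.1641  0.06  ]
dowel 0.58 [342. 221. 380. 257.] 734 c@.06 [ 0.4901 -0.1841  0.06  ]
```

View pics/w10.png

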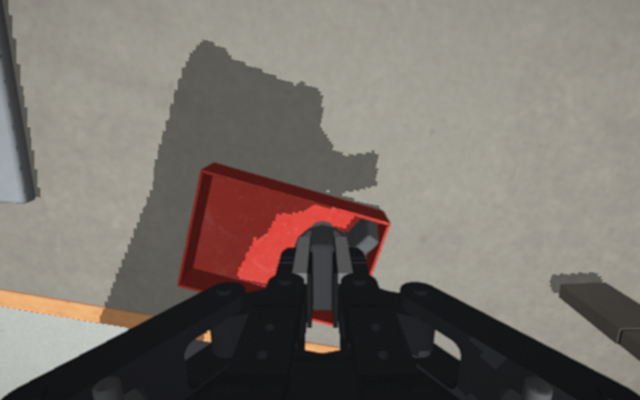

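Run:
```python
from h import *
s=sense();p=get_image('wrist')
tl,tr,bl=[ray(p,u,v,.028,s)[:2] for u,v in((208,164),(389,214),(180,288))]
print(tl,tr,bl,np.linalg.norm(tl-tr),np.linalg.norm(tl-bl));c=(tr+bl)/2
M=R.from_rotvec(s['eef_rot']).as_matrix()
print('c',c,'yaw',np.degrees(np.arctan2(*(tl-tr)[::-1])),'shift',M.T@(np.r_[c,s['ee_pos'][2]]-s['ee_pos'])*1000)
print('dowel1',ray(p,362,239,.016,s))
```

```text
[ 0.50587047 -0.08232421] [ 0.49648654 -0.20370768] [ 0.41356329 -0.07287805] 0.12174565412558022 0.09278925517696894
c [ 0.45502491 -0.13829286] yaw 85.57935963432836 shift [-3.09456348e+01 -2.82454400e+01 -7.70575469e-03]
dowel1 [ 0.47095875 -0.19278977  0.016     ]
```

Call:
carry_out(moves=[[0,[-13,-19,0],0],[0,[-26,-38,0],0],[0,[-26,-38,15],0],[0,[-26,-38,30],0],[0,[-26,-38,40],0]])

```text
clock: 33.9
ee_pos: [0.4573, -0.1275, 0.0363]
eef_rot: [3.125, 0.316, -0.001]
ft_force: [-0.3, -0.6, -0.4]
width: 0.0078
finger_force: 99.8
```

Call:
carry_out(moves=[[0,[0,0,5],0],[0,[0,0,10],0],[0,[0,0,14],0],[0,[0,0,17],0],[0,[0,0,20],0]])

```text
clock: 34.32
ee_pos: [0.4583, -0.1279, 0.0172]
eef_rot: [3.126, 0.315, 0.001]
ft_force: [0.3, 0.0, -0.1]
width: 0.0075
finger_force: 99.8
```

Call:
carry_out(moves=[[0,[0,0,1],0],[0,[0,0,2],0],[0,[0,0,2],0]])

```text
clock: 34.57
ee_pos: [0.4579, -0.1278, 0.0152]
eef_rot: [3.126, 0.315, 0.0]
ft_force: [-0.3, 0.5, -0.9]
width: 0.0074
finger_force: 99.8
```

Call:
carry_out(moves=[[24,[0,0,0],0],[24,[0,0,0],0],[24,[0,0,0],0],[24,[0,0,-4],0],[24,[0,0,-10],0]])

```text
clock: 34.98
ee_pos: [0.4575, -0.1276, 0.0252]
eef_rot: [-3.125, -0.315, 0.001]
ft_force: [-0.3, 0.3, -0.2]
width: 0.0239
finger_force: 0.0
```

Call:
carry_out(moves=[[24,[0,0,-20],0],[24,[0,0,-40],0],[24,[0,0,-65],0],[24,[0,0,-90],0],[24,[0,0,-115],0]])

```text
clock: 35.4
ee_pos: [0.4579, -0.1275, 0.1421]
eef_rot: [3.125, 0.315, 0.001]
ft_force: [-0.0, 0.0, -0.3]
width: 0.0237
finger_force: 0.0
```

```bash
cat > wt.py <<'E'
from h import *
s=sense();p=get_image('wrist');print(s['ee_pos'])
for t in ['tray','dowel_0']:
  for r in cut_out(p,t):
    m=np.asarray(r['mask']).astype(np.uint8);v,u=np.nonzero(m)
    print(t,round(r['conf'],2),np.round(r['extent']),len(u),np.round(ray(p,u.mean(),v.mean(),.015,s),3))
    if t=='tray' and r['conf']>.5:
        P=np.array([ray(p,a,b,.02,s)[:2] for a,b in zip(u,v)])*1000
        print(cv2.minAreaRect(P.astype(np.float32)))
E
python3 wt.py
```

```text
[ 0.45786681 -0.12753434  0.14208433]
tray 0.61 [248. 124. 420. 258.] 13182 [ 0.454 -0.133  0.015]
((451.37982177734375, -139.29684448242188), (134.52105712890625, 94.2597427368164), 85.14151000976562)
tray 0.3 [362. 161. 415. 212.] 1342 [ 0.464 -0.187  0.015]
tray 0.17 [308. 171. 342. 213.] 957 [ 0.452 -0.129  0.015]
dowel_0 0.86 [364. 164. 416. 215.] 1260 [ 0.464 -0.187  0.015]
dowel_0 0.84 [305. 170. 341. 216.] 949 [ 0.452 -0.129  0.015]
```

Call:
carry_out(moves=[[34,[20,-29,0],0.1],[34,[40,-57,0],0.2],[34,[60,-85,0],0.3],[34,[80,-113,0],0.4],[34,[100,-141,0],0.48]])

```text
clock: 35.97
ee_pos: [0.5274, 0.0317, 0.1393]
eef_rot: [3.11, -0.445, -0.002]
ft_force: [0.4, -0.3, 0.9]
width: 0.0341
finger_force: 0.0
```

```bash
cat > to.py <<'E'
from h import *
import sys
s=sense();M=R.from_rotvec(s['eef_rot']).as_matrix();t=np.array([float(a) for a in sys.argv[1:4]])
print(s['ee_pos'],np.round(s['q'],2),'yaw',np.arctan2(M[1,0],M[0,0]),'shift',np.round(M.T@(t-s['ee_pos'])*1000,1))
E
python3 to.py .5752 .1375 .075; python3 tray.py
```

```text
[0.52742292 0.03173717 0.13932824] [ 0.46  0.16 -0.61  1.82  0.1   1.19 -2.04] yaw -0.2844482019544158 shift [  16.3 -115.    64.2]
tray 0.76 1565 [ 452. -137.] [133.  89.] 84.5
tool [0.5274 0.0317 0.1393] [[0.96, -0.281, -0.001], [-0.281, -0.96, -0.0], [-0.001, 0.001, -1.0]] [ 0.46  0.16 -0.61  1.82  0.1   1.19 -2.04] width 0.03406832130948726 0.0
shift to tray centre [-25. 183.   0.]
```

Call:
carry_out(moves=[[34,[5,-35,0],0],[34,[10,-70,0],0],[34,[16,-105,0],0],[34,[16,-115,20],0],[34,[16,-115,45],0]])

```text
clock: 36.48
ee_pos: [0.5761, 0.1414, 0.0959]
eef_rot: [-3.108, 0.427, -0.004]
ft_force: [0.4, -1.4, -0.2]
width: 0.034
finger_force: 0.0
```

Call:
carry_out(moves=[[34,[0,0,15],0],[34,[0,0,15],0],[34,[0,0,15],0],[34,[0,0,15],0],[34,[0,0,15],0]])

```text
clock: 36.9
ee_pos: [0.5757, 0.1363, 0.0815]
eef_rot: [-3.111, 0.438, -0.003]
ft_force: [0.2, -0.0, -0.4]
width: 0.034
finger_force: 0.0
```

```bash
python3 look.py w11.png;python3 to.py .5752 .1375 .0308
python3 - <<'E'
import cv2
a=cv2.imread('pics/w11.png')[120:340,220:430]
cv2.imwrite('pics/c11.png',cv2.resize(cv2.convertScaleAbs(a,alpha=1.5),(573,600),interpolation=2))
E
```

```text
36.9 [0.5757 0.1363 0.0815] [[0.961, -0.276, 0.002], [-0.276, -0.961, 0.0], [0.002, -0.001, -1.0]] [ 0.26  0.36 -0.65  1.74  0.24  1.12 -2.31]
dowel 0.79 [300. 193. 346. 257.] 1858 c@.06 [0.5763 0.1365 0.06  ]
[0.57568695 0.13641709 0.08150248] [ 0.26  0.36 -0.65  1.74  0.24  1.12 -2.31] yaw -0.2795739377902845 shift [-0.9 -0.9 50.7]
```

View pics/c11.png

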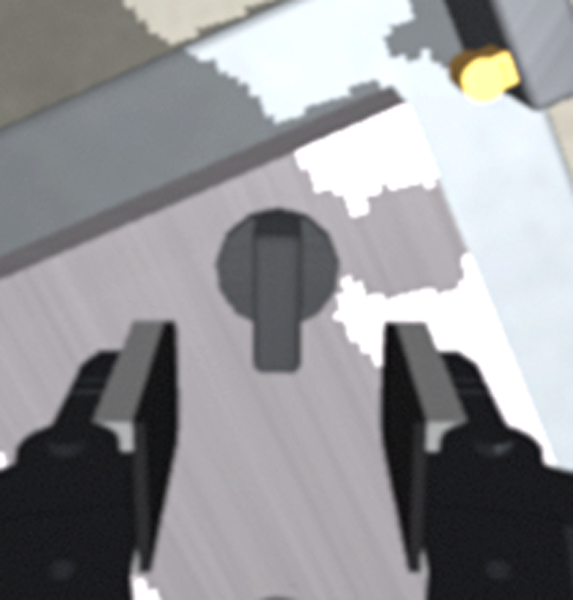

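Call:
carry_out(moves=[[34,[-0.5,-0.5,15],0],[34,[-0.5,-0.5,30],0],[34,[-0.5,-0.5,42],0],[34,[-0.5,-0.5,49],0],[34,[-0.5,-0.5,50],0]])

```text
clock: 37.42
ee_pos: [0.5735, 0.1367, 0.0289]
eef_rot: [3.11, -0.437, -0.003]
ft_force: [-0.3, -0.3, -0.7]
width: 0.0341
finger_force: 0.0
```

Call:
carry_out(moves=[[34,[0,0,0],0],[25,[0,0,0],0],[15,[0,0,0],0],[8,[0,0,0],0],[0,[0,0,0],0]], squeeze=100)

```text
clock: 37.83
ee_pos: [0.5751, 0.1373, 0.0313]
eef_rot: [-3.111, 0.437, -0.002]
ft_force: [-0.7, 0.4, 4.2]
width: 0.0078
finger_force: 98.1
```

Call:
carry_out(moves=[[0,[0,0,0],0],[0,[0,0,0],0],[0,[0,0,0],0],[0,[0,0,0],0]])

```text
clock: 38.17
ee_pos: [0.5751, 0.1373, 0.0313]
eef_rot: [-3.111, 0.437, -0.002]
ft_force: [-1.7, -0.0, 5.6]
width: 0.0076
finger_force: 98.2
```

Call:
carry_out(moves=[[0,[0,0,-0.4],-0.12],[0,[0,0,-0.7],-0.24],[0,[0,0,-1],-0.36],[0,[0,0,-1.3],-0.48],[0,[0,0,-1.6],-0.6]])

```text
clock: 38.58
ee_pos: [0.5758, 0.137, 0.0318]
eef_rot: [3.1, 0.51, 0.004]
ft_force: [-0.2, -0.8, 2.1]
width: 0.008
finger_force: 99.9
```

Call:
carry_out(moves=[[0,[0,0,-0.3],-0.12],[0,[0,0,-0.5],-0.24],[0,[0,0,-0.8],-0.36],[0,[0,0,-1],-0.48],[0,[0,0,-1.2],-0.6]])

```text
clock: 39.0
ee_pos: [0.5754, 0.137, 0.033]
eef_rot: [2.81, 1.403, 0.003]
ft_force: [4.0, 0.5, -7.8]
width: 0.0074
finger_force: 98.4
```

Call:
carry_out(moves=[[0,[0,0,-0.3],0.12],[0,[0,0,-0.5],0.24],[0,[0,0,-0.8],0.36],[0,[0,0,-1],0.48],[0,[0,0,-1.2],0.6]])

```text
clock: 39.42
ee_pos: [0.5746, 0.1369, 0.034]
eef_rot: [3.103, 0.492, 0.0]
ft_force: [0.6, -0.8, -2.9]
width: 0.0081
finger_force: 99.2
```

Call:
carry_out(moves=[[0,[0,0,-0.3],0.12],[0,[0,0,-0.5],0.24],[0,[0,0,-0.8],0.36],[0,[0,0,-1],0.48],[0,[0,0,-1.2],0.6]])

```text
clock: 39.83
ee_pos: [0.5745, 0.1369, 0.0349]
eef_rot: [3.11, -0.446, 0.0]
ft_force: [6.5, 2.4, -8.4]
width: 0.0075
finger_force: 98.8
```

Call:
carry_out(moves=[[0,[0,0,-0.3],-0.12],[0,[0,0,-0.5],-0.24],[0,[0,0,-0.8],-0.36],[0,[0,0,-1],-0.48],[0,[0,0,-1.2],-0.6]])

```text
clock: 40.25
ee_pos: [0.5758, 0.137, 0.0365]
eef_rot: [3.1, 0.511, 0.005]
ft_force: [5.2, 0.6, -5.4]
width: 0.0079
finger_force: 99.0
```

Call:
carry_out(moves=[[0,[0,0,-0.3],-0.12],[0,[0,0,-0.5],-0.24],[0,[0,0,-0.8],-0.36],[0,[0,0,-1],-0.48],[0,[0,0,-1.2],-0.6]])

```text
clock: 40.67
ee_pos: [0.5758, 0.1368, 0.0379]
eef_rot: [2.81, 1.403, 0.004]
ft_force: [-2.6, -0.4, 4.7]
width: 0.0075
finger_force: 100.7
```

Call:
carry_out(moves=[[0,[0,0,-0.3],0.12],[0,[0,0,-0.5],0.24],[0,[0,0,-0.8],0.36],[0,[0,0,-1],0.48],[0,[0,0,-1.2],0.6]])

```text
clock: 41.08
ee_pos: [0.5743, 0.1367, 0.0384]
eef_rot: [3.103, 0.492, -0.001]
ft_force: [-1.4, -2.1, -4.5]
width: 0.0079
finger_force: 99.6
```

Call:
carry_out(moves=[[0,[0,0,-0.3],0.12],[0,[0,0,-0.5],0.24],[0,[0,0,-0.8],0.36],[0,[0,0,-1],0.48],[0,[0,0,-1.2],0.6]])

```text
clock: 41.5
ee_pos: [0.5744, 0.137, 0.0397]
eef_rot: [3.11, -0.446, -0.0]
ft_force: [1.1, 0.9, -1.9]
width: 0.0078
finger_force: 99.6
```

Call:
carry_out(moves=[[0,[0,0,-0.3],-0.12],[0,[0,0,-0.5],-0.24],[0,[0,0,-0.8],-0.36],[0,[0,0,-1],-0.48],[0,[0,0,-1.2],-0.6]])

```text
clock: 41.92
ee_pos: [0.5751, 0.137, 0.0413]
eef_rot: [3.1, 0.511, 0.002]
ft_force: [1.7, -0.5, -3.0]
width: 0.0079
finger_force: 100.0
```

Call:
carry_out(moves=[[0,[0,0,-0.3],-0.12],[0,[0,0,-0.5],-0.24],[0,[0,0,-0.8],-0.36],[0,[0,0,-1],-0.48],[0,[0,0,-1.2],-0.6]])

```text
clock: 42.33
ee_pos: [0.5743, 0.1368, 0.0423]
eef_rot: [2.81, 1.404, -0.001]
ft_force: [1.1, -0.5, 0.4]
width: 0.0077
finger_force: 100.5
```

Call:
carry_out(moves=[[0,[0,0,-0.3],0.12],[0,[0,0,-0.5],0.24],[0,[0,0,-0.8],0.36],[0,[0,0,-1],0.48],[0,[0,0,-1.2],0.6]])

```text
clock: 42.75
ee_pos: [0.5743, 0.1366, 0.0434]
eef_rot: [3.102, 0.492, -0.001]
ft_force: [1.0, -1.6, -4.1]
width: 0.0074
finger_force: 99.9
```

Call:
carry_out(moves=[[0,[0,0,-0.3],0.12],[0,[0,0,-0.5],0.24],[0,[0,0,-0.8],0.36],[0,[0,0,-1],0.48],[0,[0,0,-1.2],0.6]])

```text
clock: 43.17
ee_pos: [0.5748, 0.137, 0.0443]
eef_rot: [-3.109, 0.446, -0.001]
ft_force: [0.0, -0.3, -0.6]
width: 0.0078
finger_force: 100.4
```

Call:
carry_out(moves=[[0,[0,0,-0.3],-0.12],[0,[0,0,-0.5],-0.24],[0,[0,0,-0.8],-0.36],[0,[0,0,-1],-0.48],[0,[0,0,-1.2],-0.6]])

```text
clock: 43.58
ee_pos: [0.5742, 0.1369, 0.0453]
eef_rot: [-3.1, -0.511, 0.001]
ft_force: [1.8, 0.4, 1.6]
width: 0.0076
finger_force: 100.7
```

Call:
carry_out(moves=[[0,[0,0,-0.3],-0.12],[0,[0,0,-0.5],-0.24],[0,[0,0,-0.8],-0.36],[0,[0,0,-1],-0.48],[0,[0,0,-1.2],-0.6]])

```text
clock: 44.0
ee_pos: [0.5743, 0.1369, 0.0469]
eef_rot: [-2.81, -1.404, 0.0]
ft_force: [0.5, -0.4, -4.9]
width: 0.0076
finger_force: 99.7
```

Call:
carry_out(moves=[[0,[0,0,-0.3],0.12],[0,[0,0,-0.5],0.24],[0,[0,0,-0.8],0.36],[0,[0,0,-1],0.48],[0,[0,0,-1.2],0.6]])

```text
clock: 44.42
ee_pos: [0.5744, 0.1369, 0.0482]
eef_rot: [3.103, 0.492, -0.0]
ft_force: [0.6, -0.6, -1.6]
width: 0.0078
finger_force: 100.3
```

Call:
carry_out(moves=[[0,[0,0,-0.3],0.12],[0,[0,0,-0.5],0.24],[0,[0,0,-0.8],0.36],[0,[0,0,-1],0.48],[0,[0,0,-1.2],0.6]])

```text
clock: 44.83
ee_pos: [0.5744, 0.1371, 0.0496]
eef_rot: [3.11, -0.446, 0.0]
ft_force: [-0.0, 0.3, -1.5]
width: 0.0076
finger_force: 100.3
```

Call:
carry_out(moves=[[0,[0,0,-0.3],-0.12],[0,[0,0,-0.5],-0.24],[0,[0,0,-0.8],-0.36],[0,[0,0,-1],-0.48],[0,[0,0,-1.2],-0.6]])

```text
clock: 45.25
ee_pos: [0.5744, 0.1371, 0.0508]
eef_rot: [3.1, 0.511, -0.0]
ft_force: [1.1, 0.2, -0.5]
width: 0.0075
finger_force: 100.3
```

```bash
python3 look.py w12.png; python3 tray.py
```

```text
45.25 [0.5744 0.1371 0.0508] [[0.947, 0.321, -0.0], [0.321, -0.947, -0.0], [-0.0, 0.0, -1.0]] [ 0.33  0.42 -0.74  1.76  0.32  1.08 -1.76]
dowel 0.56 [295. 220. 354. 308.] 2047 c@.06 [0.5678 0.135  0.06  ]
tray 0.55 1658 [ 452. -137.] [136.  92.] 85.9
tool [0.5743 0.1371 0.0507] [[0.949, 0.316, -0.0], [0.316, -0.949, 0.0], [-0.0, -0.0, -1.0]] [ 0.33  0.42 -0.74  1.76  0.32  1.08 -1.77] width 0.007867069184366006 100.34020185470581
shift to tray centre [-202.  222.   -0.]
```

Call:
carry_out(moves=[[0,[0,0,-6],0],[0,[0,0,-20],0],[0,[0,0,-45],0],[0,[0,0,-70],0],[0,[-20,18,-80],0]])

```text
clock: 45.87
ee_pos: [0.5641, 0.1202, 0.1364]
eef_rot: [-3.095, -0.51, -0.014]
ft_force: [1.6, 0.9, 0.1]
width: 0.0078
finger_force: 100.4
```

Call:
carry_out(moves=[[0,[-22,20,0],0],[0,[-46,42,0],0],[0,[-70,64,0],0],[0,[-94,86,0],0],[0,[-118,108,0],0]])

```text
clock: 46.28
ee_pos: [0.4827, -0.0267, 0.1324]
eef_rot: [3.1, 0.501, 0.002]
ft_force: [-0.2, -1.1, -0.3]
width: 0.0077
finger_force: 100.3
```

Call:
carry_out(moves=[[0,[-22,20,0],0],[0,[-42,38,0],0],[0,[-58,53,0],0],[0,[-58,53,20],0],[0,[-58,53,40],0]])

```text
clock: 46.7
ee_pos: [0.446, -0.0965, 0.0931]
eef_rot: [3.099, 0.494, 0.006]
ft_force: [0.1, -0.0, -1.0]
width: 0.0076
finger_force: 100.4
```

Call:
carry_out(moves=[[0,[0,0,10],0],[0,[0,0,10],0],[0,[0,0,10],0],[0,[0,0,10],0],[0,[0,0,10],0]])

```text
clock: 47.12
ee_pos: [0.446, -0.0944, 0.0822]
eef_rot: [3.1, 0.502, 0.003]
ft_force: [-0.2, 0.4, -1.0]
width: 0.0077
finger_force: 100.3
```

```bash
python3 wt.py; python3 to.py .445 -.095 .0155
```

```text
[ 0.4460168  -0.09438707  0.08221007]
tray 0.74 [275. 119. 501. 291.] 17083 [ 0.457 -0.135  0.015]
((451.4381103515625, -140.251953125), (135.1001739501953, 91.50003051757812), 85.19731140136719)
tray 0.48 [297. 216. 354. 304.] 2079 [ 0.405 -0.108  0.015]
dowel_0 0.9 [415. 187. 491. 248.] 2204 [ 0.465 -0.188  0.015]
dowel_0 0.88 [297. 218. 352. 308.] 2031 [ 0.404 -0.108  0.015]
dowel_0 0.72 [357. 189. 398. 243.] 1598 [ 0.451 -0.132  0.015]
dowel_0 0.33 [  0.   0.  79. 113.] 8255 [0.482 0.107 0.015]
[ 0.44550292 -0.09452061  0.08167769] [ 0.79  0.05 -0.64  2.05  0.03  1.05 -1.12] yaw 0.3211024882454115 shift [-0.7  0.2 66.2]
```

Call:
carry_out(moves=[[0,[0,0,15],0],[0,[0,0,30],0],[0,[0,0,45],0],[0,[0,0,56],0],[0,[0,0,62],0]])

```text
clock: 47.68
ee_pos: [0.4442, -0.0943, 0.0178]
eef_rot: [-3.1, -0.502, 0.002]
ft_force: [-0.9, -0.3, -0.8]
width: 0.0076
finger_force: 100.3
```

Call:
carry_out(moves=[[0,[0,0,2],0],[0,[0,0,3],0],[0,[0,0,4],0],[0,[0,0,4],0]])

```text
clock: 48.02
ee_pos: [0.4454, -0.0947, 0.0155]
eef_rot: [3.101, 0.502, 0.001]
ft_force: [0.8, 0.3, -0.4]
width: 0.0076
finger_force: 100.3
```

Call:
carry_out(moves=[[18,[0,0,0],0],[18,[0,0,0],0],[18,[0,0,0],0],[18,[0,0,-4],0],[18,[0,0,-10],0]])

```text
clock: 48.43
ee_pos: [0.4446, -0.0944, 0.0251]
eef_rot: [-3.101, -0.502, 0.001]
ft_force: [-0.1, -0.5, -1.3]
width: 0.018
finger_force: 0.0
```

Call:
carry_out(moves=[[18,[0,0,-20],0],[18,[0,0,-40],0],[18,[0,0,-70],0],[18,[0,0,-105],0],[18,[0,0,-140],0]])

```text
clock: 48.85
ee_pos: [0.4445, -0.0941, 0.1669]
eef_rot: [-3.101, -0.503, 0.0]
ft_force: [1.5, -0.0, 0.7]
width: 0.0179
finger_force: 0.0
```

```bash
python3 wt.py; python3 to.py .46 .28 .12
```

```text
[ 0.44448427 -0.09409843  0.16687165]
tray 0.57 [287. 116. 456. 251.] 10564 [ 0.453 -0.138  0.015]
((451.8595886230469, -140.19775390625), (134.65968322753906, 91.23822021484375), 85.05159759521484)
dowel_0 0.9 [310. 167. 340. 204.] 795 [ 0.441 -0.096  0.015]
dowel_0 0.73 [346. 163. 380. 200.] 840 [ 0.453 -0.131  0.015]
dowel_0 0.71 [393. 167. 447. 210.] 1046 [ 0.464 -0.187  0.015]
[ 0.44730696 -0.09498345  0.16855861] [ 0.81 -0.06 -0.63  1.95 -0.03  1.23 -1.06] yaw 0.32087314443668385 shift [ 130.1 -352.1   47.4]
```

```bash
cat > gate.py <<'E'
from h import *
p=get_image('top')
for r in cut_out(p,'gate')[:3]:
    v,u=np.nonzero(np.asarray(r['mask']))
    P=np.array([ray(p,a,b,.075)[:2] for a,b in zip(u,v)])*1000
    print(round(r['conf'],2),len(u),cv2.minAreaRect(P.astype(np.float32)))
E
python3 gate.py; python3 to.py .474 .278 .12
```

```text
0.74 490 ((519.3536376953125, 238.54464721679688), (163.01239013671875, 19.528514862060547), 6.8875346183776855)
0.22 138 ((458.2008056640625, -365.7410888671875), (16.38732147216797, 56.535240173339844), 12.654594421386719)
[ 0.44467985 -0.09453764  0.16501458] [ 0.81 -0.05 -0.63  1.95 -0.03  1.23 -1.06] yaw 0.32083244433391545 shift [ 145.3 -344.3   44.8]
```

Call:
carry_out(moves=[[0,[13,-36,0],0],[0,[26,-72,0],0],[0,[39,-108,0],0],[0,[52,-144,0],0],[0,[65,-180,0],0]])

```text
clock: 49.52
ee_pos: [0.4484, 0.0983, 0.1636]
eef_rot: [-3.101, -0.501, 0.004]
ft_force: [1.0, -1.0, 0.9]
width: 0.0002
finger_force: 0.0
```

Call:
carry_out(moves=[[0,[15,-34,0],0],[0,[30,-68,0],0],[0,[45,-102,0],0],[0,[60,-136,0],0],[0,[77,-165,20],0]])

```text
clock: 49.93
ee_pos: [0.4716, 0.2812, 0.1466]
eef_rot: [-3.1, -0.503, -0.006]
ft_force: [1.4, -0.5, 0.6]
width: -0.0
finger_force: 0.0
```

Call:
carry_out(moves=[[0,[0,0,0],0],[0,[0,0,0],0],[0,[0,0,0],0],[0,[0,0,0],0]])

```text
clock: 50.27
ee_pos: [0.4711, 0.2761, 0.1448]
eef_rot: [3.1, 0.499, -0.0]
ft_force: [0.1, 0.5, -0.2]
width: -0.0005
finger_force: 0.0
```

```bash
python3 gate.py; python3 to.py .474 .275 .028; python3 wt.py
```

```text
0.69 563 ((521.032958984375, 237.75198364257812), (171.11968994140625, 26.241859436035156), 10.157767295837402)
0.6 1556 ((454.0813293457031, -131.22804260253906), (126.76561737060547, 88.16942596435547), 86.1174087524414)
[0.47165151 0.2759173  0.14552566] [ 0.3   0.28 -1.01  1.77  0.25  1.23 -2.03] yaw 0.3180905035362513 shift [  1.8   1.4 117.5]
[0.47165151 0.2759173  0.14552566]
tray 0.92 [613. 296. 640. 345.] 677 [ 0.431 -0.066  0.015]
((431.6209411621094, -56.046878814697266), (57.70671463012695, 23.278234481811523), 32.32596969604492)
```

Call:
carry_out(moves=[[0,[2,-2,25],0],[0,[2,-2,50],0],[0,[2,-2,75],0],[0,[2,-2,100],0],[0,[2,-2,115],0]])

```text
clock: 50.93
ee_pos: [0.4715, 0.2786, 0.0279]
eef_rot: [3.1, 0.5, -0.003]
ft_force: [0.0, -0.0, -0.2]
width: 0.0005
finger_force: 0.0
```

Call:
carry_out(moves=[[0,[0,0,0],0],[0,[0,0,0],0],[0,[0,0,0],0],[0,[0,0,0],0]])

```text
clock: 51.27
ee_pos: [0.4734, 0.2809, 0.0317]
eef_rot: [-3.101, -0.501, -0.005]
ft_force: [0.3, 0.4, 0.6]
width: -0.0002
finger_force: 0.0
```

```bash
cat > arc.py <<'E'
from h import *
import sys
s=sense();M=R.from_rotvec(s['eef_rot']).as_matrix()
H=np.array([.5950,.2495]);prev=None
print(s['ee_pos'],s['ft_force'],'yaw',np.arctan2(M[1,0],M[0,0]))
for th in map(float,sys.argv[1:]):
    a=np.radians(th);e=np.array([np.cos(a),np.sin(a)]);t=np.array([-e[1],e[0]])
    P=H+.118*e-.020*t
    print(th,np.round(P,4),np.round((M.T@(np.r_[P,s['ee_pos'][2]]-s['ee_pos'])*1000)[:2],1))
E
python3 arc.py 188 194 200 206 212 218 224 230 236 242 248 254 260 266 270 274 278 280
```

```text
[0.47341459 0.28090145 0.03171271] [0.30447402 0.42011031 0.59572217] yaw 0.3205935126246017
188.0 [0.4754 0.2529] [-7.  27.2]
194.0 [0.4757 0.2404] [-10.6  39.2]
200.0 [0.4773 0.2279] [-13.   51.5]
206.0 [0.4802 0.2157] [-14.1  64. ]
212.0 [0.4843 0.2039] [-13.9  76.5]
218.0 [0.4897 0.1926] [-12.4  88.9]
224.0 [0.4962 0.1819] [ -9.5 101.1]
230.0 [0.5038 0.172 ] [ -5.5 113. ]
236.0 [0.5124 0.1629] [ -0.2 124.3]
242.0 [0.5219 0.1547] [  6.3 135.1]
248.0 [0.5323 0.1476] [ 13.8 145.1]
254.0 [0.5432 0.1416] [ 22.4 154.2]
260.0 [0.5548 0.1368] [ 31.8 162.4]
266.0 [0.5668 0.1332] [ 42.1 169.6]
270.0 [0.575  0.1315] [ 49.3 173.8]
274.0 [0.5833 0.1304] [ 56.8 177.5]
278.0 [0.5916 0.1299] [ 64.6 180.6]
280.0 [0.5958 0.1298] [ 68.5 181.9]
```

Call:
carry_out(moves=[[0,[-4,14,0],0],[0,[-7,27,0],0],[0,[-10.6,39,0],0],[0,[-13,51.5,0],0],[0,[-14,64,0],0]])

```text
clock: 51.68
ee_pos: [0.48, 0.2151, 0.0314]
eef_rot: [-3.101, -0.502, -0.004]
ft_force: [0.3, 0.5, 0.8]
width: 0.0003
finger_force: 0.2
```

Call:
carry_out(moves=[[0,[0,12.5,0],0],[0,[1.7,25,0],0],[0,[4.6,37,0],0],[0,[8.6,49,0],0],[0,[14,60.3,0],0]])

```text
clock: 52.1
ee_pos: [0.5123, 0.1612, 0.0304]
eef_rot: [3.101, 0.501, 0.001]
ft_force: [-1.0, 0.3, -0.2]
width: -0.0002
finger_force: 0.2
```

Call:
carry_out(moves=[[0,[6.5,10.8,0],0],[0,[14,20.8,0],0],[0,[22.6,30,0],0],[0,[32,38,0],0],[0,[42,45.3,0],0]])

```text
clock: 52.52
ee_pos: [0.5666, 0.1319, 0.0297]
eef_rot: [-3.101, -0.501, 0.001]
ft_force: [-0.8, 0.9, -0.0]
width: -0.0001
finger_force: 0.2
```

```bash
python3 arc.py 266 270 274 278 280;python3 gate.py
```

```text
[0.56663425 0.1319175  0.02970978] [-0.82946629  0.86820433 -0.02497532] yaw 0.3204925496601291
266.0 [0.5668 0.1332] [ 0.6 -1.1]
270.0 [0.575  0.1315] [7.8 3. ]
274.0 [0.5833 0.1304] [15.3  6.7]
278.0 [0.5916 0.1299] [23.1  9.8]
280.0 [0.5958 0.1298] [27.  11.2]
```

Contact follows (small finger force). Push on the last stretch, watching force.

Call:
carry_out(moves=[[0,[4,2,0],0],[0,[8,3,0],0],[0,[12,5,0],0],[0,[15,6.5,0],0],[0,[18,8,0],0]])

```text
clock: 53.03
ee_pos: [0.5844, 0.1311, 0.0299]
eef_rot: [-3.101, -0.502, 0.003]
ft_force: [-8.8, 1.6, 3.4]
width: 0.0
finger_force: 4.4
```

Call:
carry_out(moves=[[0,[1.5,0.6,0],0],[0,[3,1.2,0],0],[0,[4,1.6,0],0],[0,[5,2,0],0]])

```text
clock: 53.37
ee_pos: [0.5876, 0.1312, 0.0299]
eef_rot: [-3.101, -0.504, 0.008]
ft_force: [-5.5, 1.0, 3.8]
width: -0.0004
finger_force: 2.7
```

```bash
python3 arc.py 276 278 280 282 284;python3 gate.py
```

```text
[0.58764829 0.13117426 0.02985772] [-5.53241829  0.95406692  3.8300296 ] yaw 0.32225197113499776
276.0 [0.5874 0.1301] [-0.5  1. ]
278.0 [0.5916 0.1299] [3.3 2.5]
280.0 [0.5958 0.1298] [7.3 3.9]
282.0 [0.6    0.1299] [11.3  5.1]
284.0 [0.6041 0.1302] [15.3  6.2]
```

Call:
carry_out(moves=[[0,[1,0.2,0],0],[0,[2,0.4,0],0],[0,[3,0.6,0],0],[0,[4,0.8,0],0],[0,[4,0.8,0],0]])

```text
clock: 53.88
ee_pos: [0.5946, 0.1303, 0.0299]
eef_rot: [3.101, 0.501, -0.001]
ft_force: [-1.8, -1.3, 0.8]
width: 0.0001
finger_force: 0.8
```

Call:
carry_out(moves=[[0,[1,0.2,0],0],[0,[2,0.4,0],0],[0,[3,0.6,0],0],[0,[4,0.8,0],0],[0,[4,0.8,0],0]])

```text
clock: 54.3
ee_pos: [0.5948, 0.1302, 0.0297]
eef_rot: [3.099, 0.501, -0.013]
ft_force: [-11.5, -3.2, 9.4]
width: -0.0003
finger_force: 6.3
```

Call:
carry_out(moves=[[0,[-5,-1,0],0],[0,[-15,-3,0],0],[0,[-30,-3,0],0],[0,[-40,-3,-20],0],[0,[-40,-3,-50],0]])

```text
clock: 54.72
ee_pos: [0.556, 0.1201, 0.0774]
eef_rot: [3.101, 0.502, -0.01]
ft_force: [0.1, 0.5, 0.6]
width: 0.0001
finger_force: 0.0
```

Call:
carry_out(moves=[[0,[-10,0,-40],0],[0,[-20,20,-80],0],[0,[-30,40,-110],0],[0,[-30,40,-110],0],[0,[-30,40,-110],0]])

```text
clock: 55.13
ee_pos: [0.5461, 0.0722, 0.1922]
eef_rot: [3.1, 0.495, 0.009]
ft_force: [-0.1, 0.7, -1.1]
width: 0.0002
finger_force: 0.0
```

```bash
cat > fin.py <<'E'
from h import *
s=sense();print(s['clock'],s['ee_pos'],s['ft_force'])
for n in ['wrist','top']:
  p=get_image(n)
  for t,z in [('gate',.075),('plate',.046),('tray',.02),('dowel_0',.02)]:
    for r in cut_out(p,t)[:4]:
      if r['conf']<.3: continue
      v,u=np.nonzero(np.asarray(r['mask']));P=np.array([ray(p,a,b,z,s)[:2] for a,b in zip(u,v)])*1000
      c,sz,a=cv2.minAreaRect(P.astype(np.float32));print(n,t,round(r['conf'],2),np.round(c),np.round(sz),round(a,1))
E
python3 fin.py
```

```text
55.1333 [0.54605744 0.07217679 0.19221324] [-0.09235243  0.72309614 -1.05332903]
wrist gate 0.97 [604. 176.] [ 18. 174.] 7.2
wrist plate 0.6 [520. 159.] [152. 143.] 8.0
wrist plate 0.52 [688. -43.] [34. 20.] 84.7
wrist tray 0.67 [ 476. -139.] [151.  57.] 81.3
wrist dowel_0 0.93 [ 458. -134.] [46. 18.] 76.8
wrist dowel_0 0.93 [ 465. -184.] [37. 52.] 49.5
top tray 0.6 [ 453. -137.] [135.  89.] 84.9
top dowel_0 0.58 [445. -93.] [28. 23.] 1.4
```

```bash
python3 -c "
from station import *
print(close_job())"
```

```text
the job is handed in; nothing more can be done
None
```

The job is handed in: all three dowels were twisted out and put in the red tray, and the gate was pushed shut until it snapped into its catch. The final camera check fits that, though the verdict was not returned.

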